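# Set up the light viewer for the next batch

### The arm

A 7-joint arm with a two-finger parallel gripper is mounted at the origin on the work surface. World frame = base frame: x ahead of the robot, y to its left, z up, the work surface at z = 0. Lengths are in mm, angles in rad, forces in N, time in s.
With the tool pointing down it reaches from about 425 to 975 mm from the base axis. Payload 16.7 kg.
Tool frame: the origin (TCP) lies between the finger pads; the fingertips stand arm.tips_ahead ahead of it and the grasp point (between the pads) lies 11 mm behind it (arm.tips_ahead is the distance from the TCP to the fingertips, in mm); y points along the fingers, z is the direction in which the jaws open and shut, and the axes are right-handed (so a half turn about y gives the same grasp; the last joint's range is limited). The gripper opens to 85 mm and grips with 20 to 120 N. Pads are 22 mm wide; open, the fingers measure 114 mm over their backs; the gripper's body (76 mm by 85 mm) begins 54 mm behind the grasp point. The pads swing forward as they close: fully open they stand 13 mm farther back than shut.
Start: joints at [1.175, 0.426, 0.074, 1.606, -0.034, 1.111, -0.067], TCP at [164.874, -654.518, 239.302] pointing down, gripper open.
Joint ranges: [-2.85, 2.85], [-0.5, 2.14], [-1.23, 1.37], [0.21, 2.46], [-1.02, 4.16], [0.16, 2.05], [-2.73, 2.73]. Speed limits (rad/s): [1.89, 1.89, 2.39, 2.39, 3.01, 3.01, 3.01].

### API

Orientations are given as a rotation vector (axis times angle).
In Python, from cell import arm gives the robot as it stands.
- The arm moves only by the tool jog_arm, never from a script. Its argument "moves" is a list of rows, each a list of 6 numbers: the shift along the tool's x, y, z in units of 40 mm (1.0 is 40 mm), then the turn, a rotation vector about the tool's x, y, z in units of 6 degrees (1.0 is 6 degrees). In form: [[dx, dy, dz, rx, ry, rz], ...]. A call has 1 to 10 rows; each row is the pose to reach, as a shift and turn from the pose measured when the call began, along the tool's axes at that moment; what a row does not reach only later rows make up. A row lasts 1/12 s, in which the tool goes at most 41.7 mm and 7.16 degrees, less where a joint would pass 70% of its speed; a pose out of reach is approached as far as the arm can. A call with a gripper value outside its range is refused whole. "jaw" is the opening, from 0 (shut) to 1 (fully open), set as the call begins (left out, the last holds). The fingers move at their own pace and stop on an object; "newtons" is the grip in N (left out, the last holds). Time passes only in rows, so rows that repeat a pose let the fingers close. It gives the time, the measured TCP pose, the force and the opening at its end, in the units of the state.
- arm.state(): the state, without advancing time (a new reading comes with each control period).
- arm.read_camera(name): name is "scene" or "top"; returns a dict with "image" (480x640x3 uint8, red, green, blue), "mtx" (3x3 intrinsics, pixels), "extrinsics" (4x4, takes a point from world to camera coordinates). Camera axes: x right, y down, z forward; pixel columns grow to the right and rows downward; lengths in mm; the calibration is good to about 2 mm. A picture is of the moment at which its call begins. There is no depth.
- arm.finish_job(): hands the job in, once; it reports no verdict.
The state is a dict: "time": time; "qpos": joint angles; "qd": joint speeds; "tau": joint torques, N m; "ee_pos": TCP position; "tool_rot": TCP orientation; "wrist_force": force on the tool from outside, world axes, zero at the start; "moment": the same for the moment, N m; "gripper_width": finger opening in mm.
Only numpy, scipy, OpenCV 4.12 (cv2) and the standard library are available. Lean on these libraries where they do the work, as an engineer would, in place of code of your own. Each camera call takes 0.05 s, during which the arm holds its last target.

### The job

Set up the light viewer for the next batch: first move the flat case that lies on the folded back-light panel into the long steel tray, lying flat; then raise the panel, straight up (90 degrees) if the short jar is next, or leaned back to 115 degrees if the tall bottle is next - next is whichever of the two stands on the end of the white two-place stand nearer the robot (the end with the raised lip). Then stand that one and every small flat white-capped pot (two to four of them) upright on the viewer's stage in front of the panel, and leave the other one waiting upright at its end of the stand. Do not knock over or push aside the other things on the bench.

Things in the scene. Friction and masses are not known exactly. Their poses are not given: they have to be found in the camera images.
- viewer: light viewer: fixed grey base 160 (x) by 400 (y) by 40 mm high with a flat white top, which is the stage. Origin at the centre of its underside; x points away from the robot, to the hinge side; z up
- stage (a point): centre of the stage's surface (41 mm above the bench), axes as the viewer's; clear stage once the panel is up: 80 mm towards the robot, 75 mm away (to the hinge), 200 mm to either side
- panel (a joint): angle of the back-light panel (rad): 0 folded flat on the stage (as at the start), grows as its edge nearest the robot is lifted, 1.57 straight up, over 1.57 leaning back away from the robot; stop at 2.4. The hinge is stiff (about 0.6 N m, 3 to 6 N at the tab) and the panel stays where it is left. Panel: aluminium, 145 mm from hinge to free edge, 360 mm wide, 12 mm thick
- panel_hinge (a point): middle of the panel's hinge axis, which runs along the viewer's y, 75 mm beyond the viewer's centre and 41 mm above the bench (at the panel's underside); this point's axes turn with the panel
- panel_tab (a point): grip point on the black tab at the middle of the panel's free edge: 185 mm from the hinge along the panel, 7 mm off its underside plane. Tab 30 mm wide (y), 12 mm thick, from 145 to 197 mm from the hinge; folded, it overhangs the base's front edge. Fingers from above closing along the viewer's y can hold it at every angle, the tab pivoting between the pads
- case: flat closed instrument case, 110 (x) by 42 (y) by 28 mm high, steel and grey, 0.12 kg; origin at the centre of its underside. At the start it lies on the folded panel, 54 mm above the bench
- tray: fixed open steel tray, 230 (x) by 120 (y) by 25 mm high outside, walls and floor 4 mm; origin at the centre of its underside. Tray and stand may be in either order on the robot's right
- stand: fixed white two-place stand, 230 (x) by 90 (y) by 20 mm high; origin at the centre of its underside, x away from the robot. Places 62 mm either side of the centre: the one at -x (nearer the robot, behind a 16 mm high grey lip on the slab's end) is for what is next, the one at +x for what waits
- bottle: tall clear glass bottle, 58 mm across up to 115 mm above its foot, 150 mm high with a narrower neck and black cap, 0.25 kg; origin at the centre of its foot. Stands on one place of the stand
- jar: short squat glass jar, 64 mm across, 80 mm high with a black cap, 0.25 kg; origin at the centre of its foot. Stands on the other place of the stand
- pot0: small squat clear specimen pot with a white screw cap, 52 mm across, 42 mm high, 0.09 kg; origin at the centre of its foot. Stands on the bench at the robot's left; may be absent
- pot1: small squat clear specimen pot with a white screw cap, 52 mm across, 42 mm high, 0.09 kg; origin at the centre of its foot. Stands on the bench at the robot's left; may be absent
- pot2: small squat clear specimen pot with a white screw cap, 52 mm across, 42 mm high, 0.09 kg; origin at the centre of its foot. Stands on the bench at the robot's left; may be absent
- pot3: small squat clear specimen pot with a white screw cap, 52 mm across, 42 mm high, 0.09 kg; origin at the centre of its foot. Stands on the bench at the robot's left; may be absent
- dishes: stack of six closed culture dishes, 90 mm across, 85 mm high; origin at the centre of its foot; to be left alone
- block: aluminium cooling block, 45 by 45 by 40 mm high, standing among the pots; origin at the centre of its foot; to be left alone
- beaker: glass beaker, 70 mm across, 85 mm high; origin at the centre of its foot; to be left alone
- reagent: amber reagent bottle, 60 mm across, 120 mm high; origin at the centre of its foot; to be left alone
Things that resemble listed ones, but are neither listed nor needed, are in the scene too. Leave any green or red look-alike of the bottle alone.

How it is judged (in metres and radians):
On the way, in this order (a step that is already met when the one before it is completed fails the run):
1. the case lies flat in the tray, let go, while the panel is still folded (x of case in the frame of tray between -0.11 and 0.11 m and y of case in the frame of tray between -0.055 and 0.055 m and z of case in the frame of tray below 0.02 m and angle between case's own z axis and vertical below 0.15 rad and linear speed of case below 0.02 m/s and value of joint panel below 0.15 rad and contact force between the fingers and case below 0.1 N), for 0.2 s.
2. the panel stands, let go, at the angle for what is next: 90 degrees for the jar, 115 for the bottle (within 8 degrees) (velocity of joint panel between -0.05 and 0.05 rad/s and contact force between the fingers and panel below 0.1 N and ((value of joint panel between 1.431 and 1.711 rad and x of bottle in the frame of stand between 0.02 and 0.1 m and y of bottle in the frame of stand between -0.04 and 0.04 m and z of bottle in the frame of stand between 0.01 and 0.035 m and angle between bottle's own z axis and vertical below 0.15 rad) or (value of joint panel between 1.867 and 2.147 rad and x of jar in the frame of stand between 0.02 and 0.1 m and y of jar in the frame of stand between -0.04 and 0.04 m and z of jar in the frame of stand between 0.01 and 0.035 m and angle between jar's own z axis and vertical below 0.15 rad))), for 0.2 s.
At the end, for the whole second after the job is handed in: Case flat in the tray; the one first at the stand's near end and all pots present upright on the stage (centres 5 mm or more inside its edges); the other upright at the stand's far end; panel within 8 degrees of 90 (jar next) or 115 (bottle next); all at rest (x of case in the frame of tray between -0.11 and 0.11 m and y of case in the frame of tray between -0.055 and 0.055 m and z of case in the frame of tray below 0.02 m and angle between each of case, pot0, pot1, pot2, pot3's own z axis and vertical below 0.15 rad and linear speed of each of case, pot0, pot1, pot2, pot3 below 0.02 m/s and velocity of joint panel between -0.05 and 0.05 rad/s and x of pot0 in the frame of stage between -0.075 and 0.075 m and y of pot0 in the frame of stage between -0.195 and 0.195 m and z of pot0 in the frame of stage between -0.008 and 0.012 m and x of pot1 in the frame of stage between -0.075 and 0.075 m and y of pot1 in the frame of stage between -0.195 and 0.195 m and z of pot1 in the frame of stage between -0.008 and 0.012 m and x of pot2 in the frame of stage between -0.075 and 0.075 m and y of pot2 in the frame of stage between -0.195 and 0.195 m and z of pot2 in the frame of stage between -0.008 and 0.012 m and x of pot3 in the frame of stage between -0.075 and 0.075 m and y of pot3 in the frame of stage between -0.195 and 0.195 m and z of pot3 in the frame of stage between -0.008 and 0.012 m and ((value of joint panel between 1.431 and 1.711 rad and x of bottle in the frame of stand between 0.02 and 0.1 m and y of bottle in the frame of stand between -0.04 and 0.04 m and z of bottle in the frame of stand between 0.01 and 0.035 m and angle between each of bottle, jar's own z axis and vertical below 0.15 rad and x of jar in the frame of stage between -0.075 and 0.075 m and y of jar in the frame of stage between -0.195 and 0.195 m and z of jar in the frame of stage between -0.008 and 0.012 m and linear speed of jar below 0.02 m/s) or (value of joint panel between 1.867 and 2.147 rad and x of jar in the frame of stand between 0.02 and 0.1 m and y of jar in the frame of stand between -0.04 and 0.04 m and z of jar in the frame of stand between 0.01 and 0.035 m and angle between each of jar, bottle's own z axis and vertical below 0.15 rad and x of bottle in the frame of stage between -0.075 and 0.075 m and y of bottle in the frame of stage between -0.195 and 0.195 m and z of bottle in the frame of stage between -0.008 and 0.012 m and linear speed of bottle below 0.02 m/s))); the robot touches nothing.
It fails at once if the dishes is knocked over or pushed more than 5 cm (angle between dishes's own z axis and vertical above 0.5 rad or distance of dishes from where it was at the start of the episode above 0.05 m).
It fails at once if the block is knocked over or pushed more than 5 cm (angle between block's own z axis and vertical above 0.5 rad or distance of block from where it was at the start of the episode above 0.05 m).
It fails at once if the beaker is knocked over or pushed more than 5 cm (angle between beaker's own z axis and vertical above 0.5 rad or distance of beaker from where it was at the start of the episode above 0.05 m).
It fails at once if the reagent is knocked over or pushed more than 5 cm (angle between reagent's own z axis and vertical above 0.5 rad or distance of reagent from where it was at the start of the episode above 0.05 m).
Of pot0, pot1, pot2, pot3 only 2 to 4 are there at a start; the rules pass over those that are not, and their reading is None.
At some moment in a run one of pot0, pot1, pot2, pot3 may be knocked a few centimetres aside while the robot is not near it.
It also fails if it takes over 210 s, if anything falls off the work surface, if the arm or the gripper's body presses on something with over 40 N, if the wrist force passes 120 N, or if a joint passes its speed limit or range.

## Working session

There is one attempt and no reset: what is moved stays moved. The work goes in short steps, Python scripts to look and compute and a tool call to move; the robot and the scene stay as the last step left them, time stands still between calls to the robot, and variables do not carry over. Pictures are saved under pics/ and viewed, and the job is handed in when it is done.

Besides the shell and the picture viewer there is one more tool, called after "Call:" as name(argument=value, ...) on one line, values as JSON. jog_arm: Moves the arm, as the interface text tells. Its arguments: {"type":"object","properties":{"moves":{"type":"array"},"jaw":{"type":"number"},"newtons":{"type":"number"}},"required":["moves"]}

```bash
ls -la; mkdir -p pics
python3 - <<'E'
from cell import arm
import cv2, numpy as np
print(arm.state(), arm.tips_ahead)
for n in ("scene","top"):
    r=arm.read_camera(n); cv2.imwrite(f"pics/{n}0.png",r["image"][:,:,::-1]); print(n,r["mtx"].tolist(),np.round(r["extrinsics"],4).tolist())
E
```

```text
total 12
drwxr-xr-x  3 agent agent 4096 Dec  7 09:13 .
drwxr-xr-x 23 root  root  4096 Dec  7 09:13 ..
drwxr-xr-x  2 agent agent 4096 Dec  7 09:13 pics
{'time': 0.0, 'qpos': array([ 1.17454214,  0.42675191,  0.0738586 ,  1.60660751, -0.03408948,
        1.11082111, -0.06708762]), 'qd': array([-7.42071541e-05, -3.57553026e-04, -2.24841639e-04, -6.42154285e-04,
       -3.24824360e-04,  4.76757848e-04, -3.85604338e-04]), 'tau': array([-6.49667181e-04, -9.49837804e+01,  3.76026839e+00, -4.63518190e+01,
        1.92160037e-02,  1.01525654e-02,  6.26404767e-05]), 'ee_pos': array([ 164.73917311, -654.17042946,  238.59733445]), 'tool_rot': array([-0.25948149,  2.09170091, -2.08896329]), 'wrist_force': array([ 0.26247368, -0.12924644,  0.88956844]), 'moment': array([-0.01274781, -0.03275393, -0.01414029]), 'gripper_width': 85.24315130015685} 8.0
scene [[458.6777225074311, 0.0, 318.09528384369185], [0.0, 458.6777225074311, 237.1516933415967], [0.0, 0.0, 1.0]] [[0.6538, 0.7567, -0.0076, -326.0771], [0.4878, -0.4291, -0.7602, -202.0525], [-0.5785, 0.4933, -0.6497, 1554.2703], [0.0, 0.0, 0.0, 1.0]]
top [[600.0865079604434, 0.0, 329.7407393813245], [0.0, 600.0865079604434, 241.91240168004668], [0.0, 0.0, 1.0]] [[-0.0189, -0.9998, 0.0076, 14.4728], [-0.9981, 0.0184, -0.0586, 507.8257], [0.0584, -0.0087, -0.9983, 1484.7748], [0.0, 0.0, 0.0, 1.0]]
```

View pics/scene0.png

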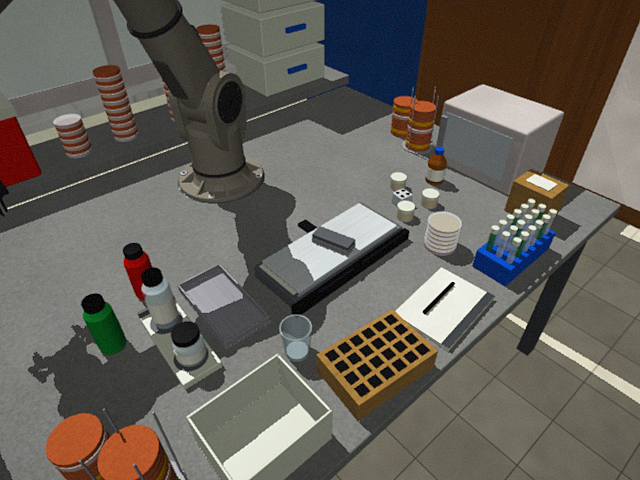

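View pics/top0.png

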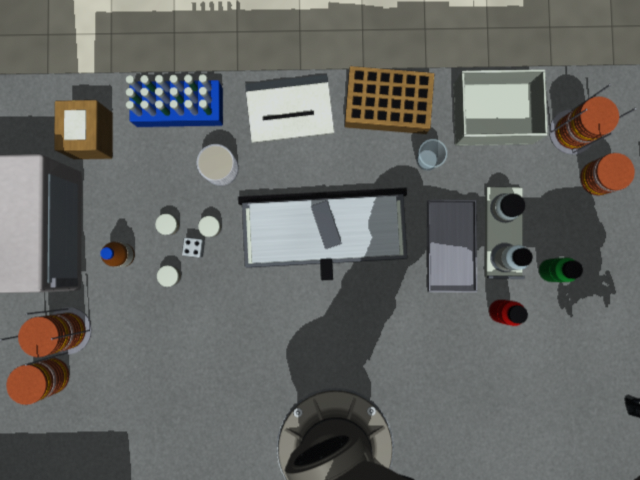

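The near stand place, by the lip in the top view around (505,277), holds the tall bottle. The jar is at the far place. Three pots show in the top view at (167,224), (209,226) and (168,275). I'll zoom in to check.

```bash
cat > h.py <<'E'
from cell import arm
import cv2, numpy as np
from scipy.spatial.transform import Rotation as R
def cam(n):
    r=arm.read_camera(n); return r["image"],r["mtx"],r["extrinsics"]
def ray(c,p):
    _,K,T=c; d=np.linalg.inv(K)@[p[0],p[1],1.]; Rm=T[:3,:3]; return -Rm.T@T[:3,3], Rm.T@d
def plane(c,p,z):
    o,d=ray(c,p); return o+d*(z-o[2])/d[2]
def tri(c1,p1,c2,p2):
    P=lambda c:c[1]@c[2][:3]
    X=cv2.triangulatePoints(P(c1),P(c2),np.float64(p1).reshape(2,1),np.float64(p2).reshape(2,1)); X=(X[:3]/X[3]).ravel()
    return X, [np.linalg.norm(proj(c,X)-p) for c,p in ((c1,p1),(c2,p2))]
def proj(c,X):
    q=c[1]@(c[2][:3,:3]@X+c[2][:3,3]); return q[:2]/q[2]
def crop(c,x0,y0,x1,y1,f,name):
    cv2.imwrite(f"pics/{name}.png",cv2.resize(c[0][y0:y1,x0:x1,::-1],None,fx=f,fy=f,interpolation=cv2.INTER_CUBIC))
def down(yaw):
    # tool y (along fingers... pointing) : computed in tgt
    pass
def st():
    s=arm.state(); print("t",round(s["time"],2),"ee",np.round(s["ee_pos"],1),"rv",np.round(s["tool_rot"],3),"q",np.round(s["qpos"],2),"F",np.round(s["wrist_force"],1),"w",round(s["gripper_width"],1)); return s
E
python3 - <<'E'
from h import *
s=st(); print(np.round(R.from_rotvec(s["tool_rot"]).as_matrix(),3))
t=cam("top");c=cam("scene")
crop(t,410,180,590,300,4,"t_stand");crop(t,230,180,410,290,4,"t_view");crop(t,90,190,250,300,4,"t_pots")
crop(c,70,230,270,390,4,"s_stand");crop(c,240,190,420,320,4,"s_view");crop(c,370,140,480,260,5,"s_pots")
E
```

```text
t 0.1 ee [ 164.8 -654.2  238.7] rv [-0.259  2.091 -2.089] q [ 1.17  0.43  0.07  1.61 -0.03  1.11 -0.07] F [-0.3  1.2  0.3] w 85.7
[[-0.97  -0.     0.244]
 [-0.244  0.001 -0.97 ]
 [ 0.    -1.    -0.001]]
```

View pics/t_stand.png

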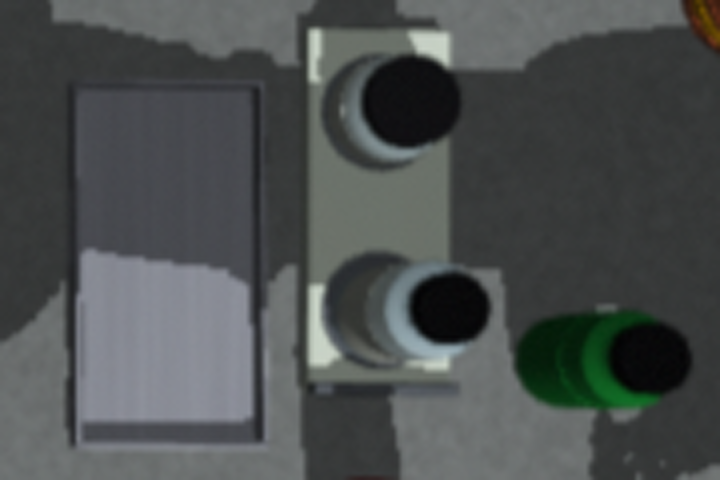

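View pics/t_view.png

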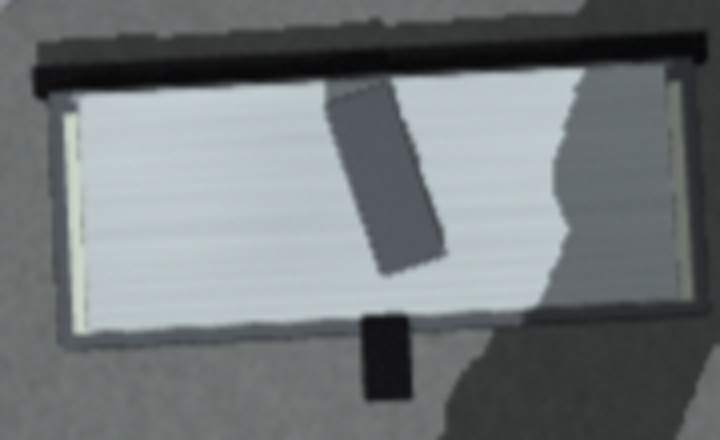

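View pics/t_pots.png

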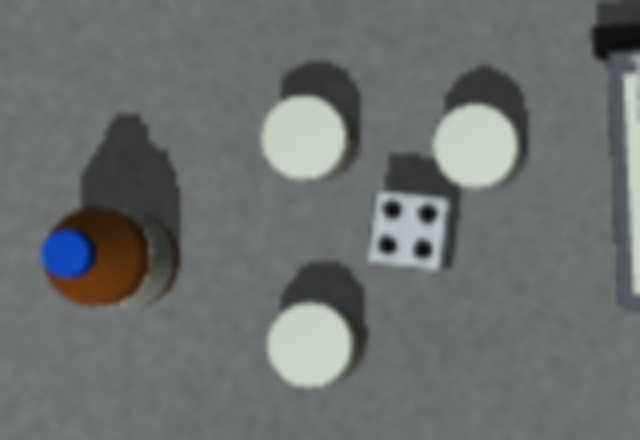

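View pics/s_stand.png

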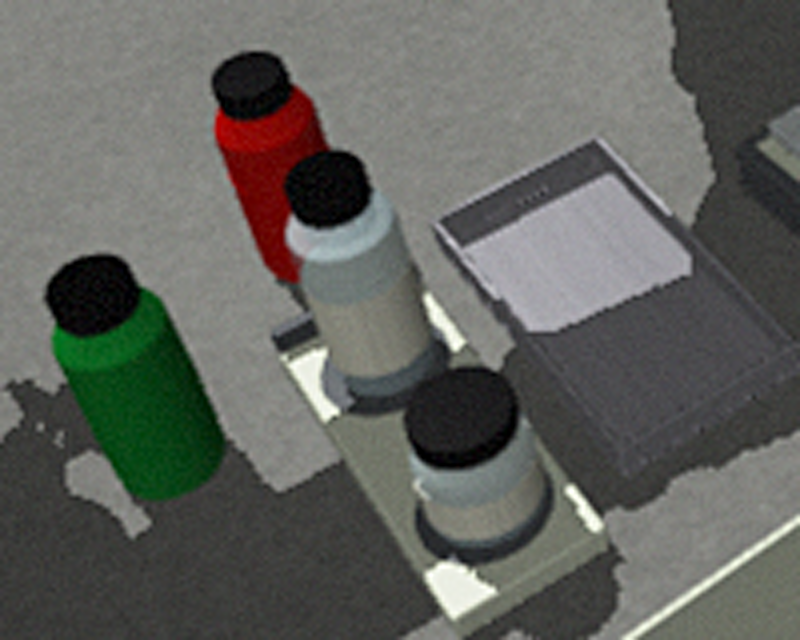

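View pics/s_view.png

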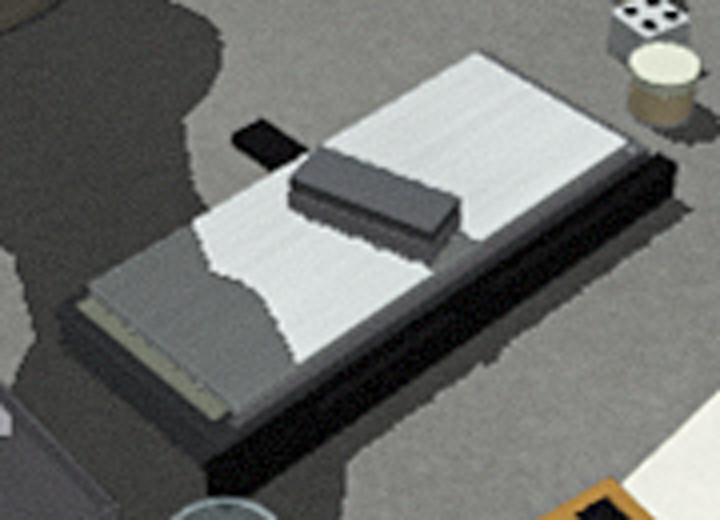

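View pics/s_pots.png

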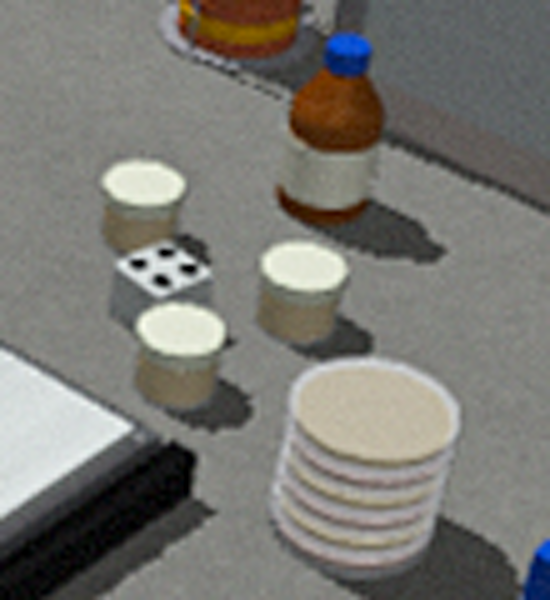

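The lip is at the near end in both views: top crop (380,387), scene crop (295,335). The bottle stands there, so it's next and the panel goes to 115°. There are three pots. Now measuring.

Run:
```python
from h import *
t=cam("top");c=cam("scene")
def f(o,p,k=4): return np.array([(p[0]+.5)/k-.5+o[0],(p[1]+.5)/k-.5+o[1]])
def blobs(im,lo,hi,box,amin):
    m=cv2.inRange(im,np.array(lo),np.array(hi)); x0,y0,x1,y1=box
    mm=np.zeros_like(m); mm[y0:y1,x0:x1]=m[y0:y1,x0:x1]
    n,l,s,ce=cv2.connectedComponentsWithStats(mm)
    return [(np.round(ce[i],1),s[i,4],s[i,:4]) for i in range(1,n) if s[i,4]>=amin]
pt=blobs(t[0],(170,170,150),(255,255,255),(100,190,232,300),100)
ps=blobs(c[0],(190,190,170),(255,255,255),(370,150,450,235),60)
print(pt);print(ps)
for a in pt:
  for b in ps:
    X,e=tri(t,a[0],c,b[0])
    if max(e)<3: print("pot top",np.round(X,1),np.round(e,1))
# black caps
ct=blobs(t[0],(0,0,0),(38,38,38),(485,185,535,275),150)
cs=blobs(c[0],(0,0,0),(38,38,38),(135,255,210,355),100)
print(ct);print(cs)
for a in ct:
  for b in cs:
    X,e=tri(t,a[0],c,b[0]); print("cap",np.round(X,1),np.round(e,1))
print("case corners")
T=[(330,110),(388,80),(445,252),(383,275)];S=[(437,240),(460,205),(320,148),(289,183)]
# match: top 388,80 = far right(x+,y-)...
for a in T:
  for b in S:
    X,e=tri(t,f((230,180),a),c,f((240,190),b))
    if max(e)<2.5: print(a,b,np.round(X,1),np.round(e,1))
print("tab")
T=[(362,400),(412,400),(362,318),(410,318)];S=[(232,135),(262,118),(306,147)]
for a in T:
  for b in S:
    X,e=tri(t,f((230,180),a),c,f((240,190),b))
    if max(e)<2: print(a,b,np.round(X,1),np.round(e,1))
print("tab plane z54",[np.round(plane(t,f((230,180),a),54),1).tolist() for a in T])
print("panel corners", [np.round(plane(t,f((230,180),a),54),1).tolist() for a in [(65,347),(708,314),(665,63),(78,95)]])
print("tray z25",[np.round(plane(t,f((410,180),a),25),1).tolist() for a in [(70,83),(265,83),(265,444),(70,444)]])
print("stand z20",[np.round(plane(t,f((410,180),a),20),1).tolist() for a in [(307,29),(451,29),(451,380),(307,383)]])
print("tray tri",[tri(t,f((410,180),a),c,f((70,230),b)) for a,b in [((70,444),(598,140)),((265,444),(435,226)),((265,83),(628,470))]])
print("stand tri",[tri(t,f((410,180),a),c,f((70,230),b)) for a,b in [((451,29),(463,625)),((307,29),(607,545))]])
```

```text
[(array([165.4, 224. ]), np.int32(310), array([156, 215,  20,  19], dtype=int32)), (array([208.4, 226. ]), np.int32(309), array([199, 217,  20,  19], dtype=int32)), (array([166.7, 275.8]), np.int32(316), array([157, 266,  20,  20], dtype=int32))]
[(array([398.3, 176.3]), np.int32(105), array([391, 172,  16,   9], dtype=int32)), (array([430.5, 193. ]), np.int32(121), array([423, 189,  16,   9], dtype=int32)), (array([405.8, 205.5]), np.int32(136), array([398, 201,  17,  10], dtype=int32)), (array([379. , 224.2]), np.int32(394), array([370, 210,  26,  25], dtype=int32))]
pot top [557.4 407.3  40.3] [0.4 0.5]
pot top [550.3 301.7  40.7] [0.5 0.6]
pot top [430.1 404.2  40.4] [0.5 0.6]
pot top [435.2 443.7 -94.3] [1.7 2.2]
[(array([512.5, 205. ]), np.int32(428), array([501, 194,  24,  23], dtype=int32)), (array([522. , 256.5]), np.int32(263), array([513, 248,  19,  17], dtype=int32))]
[(array([151.5, 276.7]), np.int32(310), array([141, 268,  22,  19], dtype=int32)), (array([184.9, 333.8]), np.int32(557), array([171, 322,  29,  25], dtype=int32))]
cap [ 559.1 -414.1  227.2] [12.5 22.8]
cap
[... 842 characters left out ...]
 [637.2, -481.0, 20.0], [417.3, -472.7, 20.0], [417.2, -382.9, 20.0]]
tray tri [(array([ 380.93524961, -236.74303996,   17.20095025]), [np.float64(0.9244457822156198), np.float64(1.486504439987531)]), (array([ 379.42747114, -356.73350873,   17.85347367]), [np.float64(0.3265529290673149), np.float64(0.5486345099030255)]), (array([ 607.2559717 , -364.68807794,    8.95899271]), [np.float64(0.5183842117515777), np.float64(1.0050997083648046)])]
stand tri [(array([ 638.32177706, -481.38579068,   15.91098015]), [np.float64(0.45714754393266327), np.float64(0.9551928850983886)]), (array([ 640.59354027, -395.38364651,    4.54924711]), [np.float64(0.3154504684003208), np.float64(0.6334934911294148)])]
```

```bash
cat >> h.py <<'E'
def rot(a,pitch=0):
    a=np.radians(a); z=np.array([np.cos(a),np.sin(a),0]); y=np.array([0,0,-1.]); return np.stack([np.cross(y,z),y,z],1)
def go(x,y,z,a=None,ref=None):
    s=st(); p=s["ee_pos"]; Rc=R.from_rotvec(s["tool_rot"]).as_matrix()
    tz=Rc[:,2]; print("heading z",round(np.degrees(np.arctan2(tz[1],tz[0])),1),"tilt",round(np.degrees(np.arccos(min(1,-Rc[2,1]))),2))
    Rt=Rc if a is None else rot(a)
    d=Rc.T@(np.array([x,y,z])-p)/40; r=R.from_matrix(Rc.T@Rt).as_rotvec(degrees=True)/6
    print("ROW",np.round(d,2).tolist()+np.round(r,2).tolist(),"rows",np.ceil(np.linalg.norm(d)*40/41.7)+1)
E
python3 - <<'E'
from h import *
t=cam("top")
print(np.round(plane(t,(230+386.5/4-.4,180+179/4-.4),82),1))
go(546,13,230,-72.8)
E
```

```text
[546.3  13.2  82. ]
t 0.35 ee [ 164.8 -654.5  239.2] rv [-0.259  2.091 -2.09 ] q [ 1.17  0.43  0.07  1.61 -0.03  1.11 -0.07] F [-0.1  0.2 -0.3] w 85.3
heading z -75.9 tilt 0.02
ROW [-13.32, 0.23, -13.85, 0.0, -0.51, -0.0] rows 20.0
```

Call:
jog_arm(moves=[[-13.32, 0.23, -13.85, 0, -0.5, 0], [-13.32, 0.23, -13.85, 0, -0.5, 0], [-13.32, 0.23, -13.85, 0, -0.5, 0], [-13.32, 0.23, -13.85, 0, -0.5, 0], [-13.32, 0.23, -13.85, 0, -0.5, 0], [-13.32, 0.23, -13.85, 0, -0.5, 0], [-13.32, 0.23, -13.85, 0, -0.5, 0], [-13.32, 0.23, -13.85, 0, -0.5, 0], [-13.32, 0.23, -13.85, 0, -0.5, 0], [-13.32, 0.23, -13.85, 0, -0.5, 0]], jaw=1, newtons=30)

```text
time: 1.18
ee_pos: [372.1, -291.0, 234.6]
tool_rot: [-0.31, 2.06, -2.061]
wrist_force: [1.0, -1.2, 0.5]
gripper_width: 85.3
```

```bash
python3 -c "
from h import *
go(546.5,13,150,-72.8)"
```

```text
t 1.18 ee [ 372.1 -291.   234.6] rv [-0.31   2.06  -2.061] q [ 0.69  0.11 -0.18  2.04  0.02  1.   -0.77] F [ 1.  -1.2  0.5] w 85.3
heading z -72.9 tilt 0.03
ROW [-6.4, 2.12, -5.98, -0.0, -0.01, -0.0] rows 10.0
```

Call:
jog_arm(moves=[[-6.4, 2.1, -6.0, 0, 0, 0], [-6.4, 2.1, -6.0, 0, 0, 0], [-6.4, 2.1, -6.0, 0, 0, 0], [-6.4, 2.1, -6.0, 0, 0, 0], [-6.4, 2.1, -6.0, 0, 0, 0], [-6.4, 2.1, -6.0, 0, 0, 0], [-6.4, 2.1, -6.0, 0, 0, 0], [-6.4, 2.1, -6.0, 0, 0, 0], [-6.4, 2.1, -6.0, 0, 0, 0], [-6.4, 2.1, -6.0, 0, 0, 0]])

```text
time: 2.02
ee_pos: [547.7, 20.1, 149.5]
tool_rot: [-0.316, 2.059, -2.054]
wrist_force: [-1.7, 0.3, -0.4]
gripper_width: 85.5
```

```bash
python3 -c "
from h import *
t=cam('top');c=cam('scene')
crop(c,240,120,420,280,4,'s1');crop(t,230,140,410,290,4,'t1')
go(546.5,13,70,-72.8)"
```

```text
t 2.12 ee [546.1  15.  150.1] rv [-0.313  2.06  -2.059] q [ 0.18  0.35 -0.39  1.96  0.17  0.87 -1.57] F [ 0.2 -0.6  0.5] w 85.7
heading z -72.7 tilt 0.03
ROW [0.0, 2.0, 0.05, 0.0, 0.01, 0.0] rows 3.0
```

View pics/s1.png

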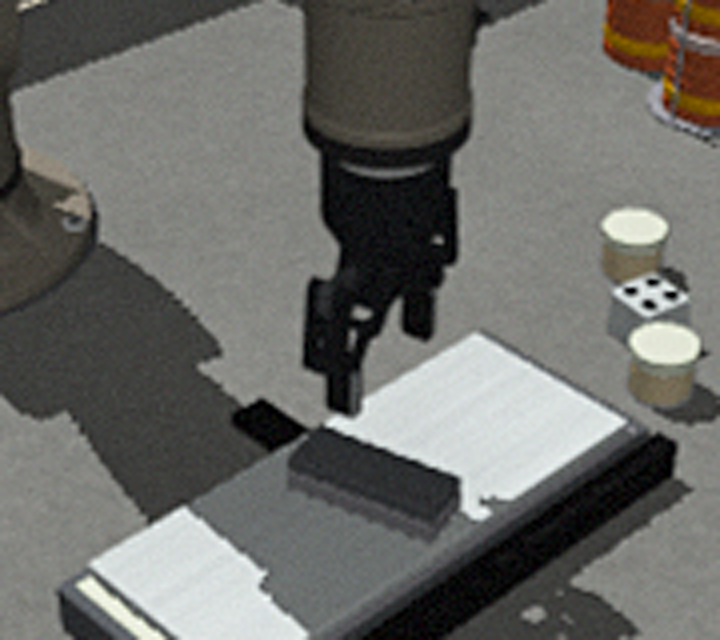

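```bash
python3 -c "
from h import *
c=cam('scene')
for z in (142,150,155,160): print(z,proj(c,np.array([558.,-26,z])), proj(c,np.array([561.,-35,z])))
go(546.5,13,70,-72.8)"
```

```text
142 [325.41246415 226.3095307 ] [323.46748926 228.43023003]
150 [325.42161082 223.77139424] [323.46762093 225.88792247]
155 [325.42737067 222.17307516] [323.46770385 224.28691008]
160 [325.43316409 220.56544105] [323.46778726 222.67651501]
t 2.17 ee [545.9  13.6 150.4] rv [-0.311  2.06  -2.061] q [ 0.18  0.35 -0.39  1.96  0.17  0.87 -1.57] F [ 0.2 -0.8  0.5] w 85.6
heading z -72.8 tilt 0.03
ROW [-0.01, 2.01, 0.02, -0.0, -0.01, 0.0] rows 3.0
```

Call:
jog_arm(moves=[[0, 1, 0, 0, 0, 0], [0, 1.7, 0, 0, 0, 0], [0, 2.15, 0, 0, 0, 0], [0, 2.15, 0, 0, 0, 0], [0, 2.15, 0, 0, 0, 0]])

```text
time: 2.58
ee_pos: [545.4, 12.5, 64.5]
tool_rot: [-0.311, 2.061, -2.063]
wrist_force: [-0.1, -0.2, 1.3]
gripper_width: 85.4
```

Call:
jog_arm(moves=[[0, 0, 0, 0, 0, 0], [0, 0, 0, 0, 0, 0], [0, 0, 0, 0, 0, 0], [0, 0, 0, 0, 0, 0], [0, 0, 0, 0, 0, 0], [0, 0, 0, 0, 0, 0], [0, 0, 0, 0, 0, 0]], jaw=0.2, newtons=30)

```text
time: 3.17
ee_pos: [546.0, 12.3, 65.8]
tool_rot: [-0.309, 2.06, -2.063]
wrist_force: [-2.9, -1.8, 12.4]
gripper_width: 40.8
```

Call:
jog_arm(moves=[[0, -0.5, 0, 0, 0, 0], [0, -1.5, 0, 0, 0, 0], [0, -2.2, 0, 0, 0, 0], [0, -2.2, 0, 0, 0, 0]])

```text
time: 3.5
ee_pos: [548.7, 12.9, 159.6]
tool_rot: [-0.301, 2.055, -2.06]
wrist_force: [0.9, 0.5, -1.0]
gripper_width: 41.1
```

```bash
python3 -c "
from h import *
c=cam('scene');crop(c,240,120,420,280,4,'s2')
go(494,-298,150,-91.9)"
```

```text
t 3.55 ee [547.7  12.5 157.1] rv [-0.303  2.057 -2.061] q [ 0.19  0.34 -0.4   1.96  0.17  0.88 -1.57] F [ 0.1  0.  -0.9] w 41.1
heading z -72.9 tilt 0.34
ROW [3.56, 0.18, 7.03, -0.02, 3.16, -0.05] rows 9.0
```

View pics/s2.png

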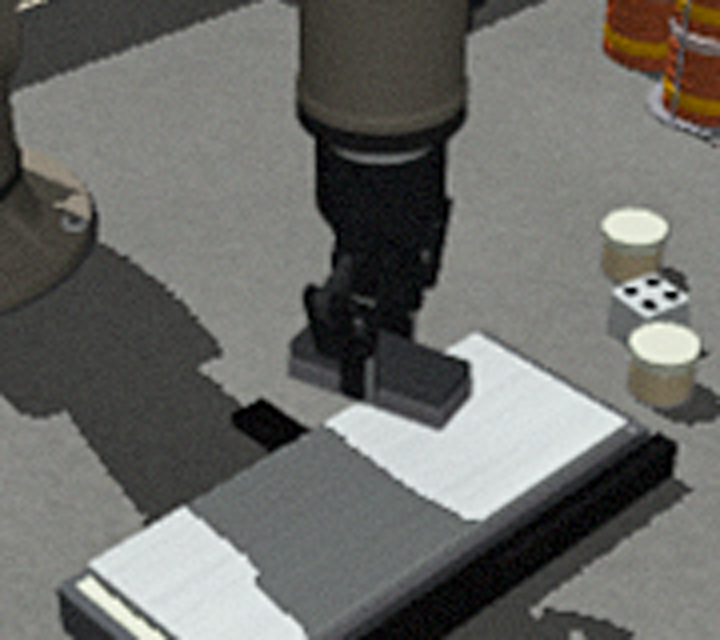

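Call:
jog_arm(moves=[[3.6, 0.2, 7.0, 0, 3.16, 0], [3.6, 0.2, 7.0, 0, 3.16, 0], [3.6, 0.2, 7.0, 0, 3.16, 0], [3.6, 0.2, 7.0, 0, 3.16, 0], [3.6, 0.2, 7.0, 0, 3.16, 0], [3.6, 0.2, 7.0, 0, 3.16, 0], [3.6, 0.2, 7.0, 0, 3.16, 0], [3.6, 0.2, 7.0, 0, 3.16, 0], [3.6, 0.2, 7.0, 0, 3.16, 0], [3.6, 0.2, 7.0, 0, 3.16, 0]])

```text
time: 4.38
ee_pos: [491.1, -298.6, 148.3]
tool_rot: [-0.045, -2.204, 2.207]
wrist_force: [-1.0, 0.4, -0.7]
gripper_width: 40.8
```

```bash
python3 -c "
from h import *
go(494,-297,17.5,-91.8)"
```

```text
t 4.38 ee [ 491.1 -298.6  148.3] rv [-0.045 -2.204  2.207] q [ 0.6   0.37 -0.21  1.91  0.1   0.87 -1.26] F [-1.   0.4 -0.7] w 40.8
heading z -92.1 tilt 0.26
ROW [-0.06, 3.27, -0.05, -0.01, -0.04, -0.04] rows 5.0
```

Call:
jog_arm(moves=[[0, 0.8, 0, 0, 0, 0], [0, 1.6, 0, 0, 0, 0], [-0.05, 2.4, -0.04, 0, 0, 0], [-0.05, 2.9, -0.04, 0, 0, 0], [-0.05, 3.1, -0.04, 0, 0, 0], [-0.05, 3.2, -0.04, 0, 0, 0], [-0.05, 3.27, -0.04, 0, 0, 0], [-0.05, 3.27, -0.04, 0, 0, 0], [-0.05, 3.27, -0.04, 0, 0, 0]])

```text
time: 5.13
ee_pos: [494.4, -297.4, 18.7]
tool_rot: [-0.046, -2.204, 2.208]
wrist_force: [0.4, 0.7, -0.6]
gripper_width: 41.4
```

Call:
jog_arm(moves=[[0, 0.03, 0, 0, 0, 0], [0, 0.06, 0, 0, 0, 0], [0, 0.06, 0, 0, 0, 0]])

```text
time: 5.38
ee_pos: [494.7, -297.6, 16.7]
tool_rot: [-0.047, -2.204, 2.209]
wrist_force: [0.4, -0.3, -1.1]
gripper_width: 41.2
```

Release with a partial opening, since fully open fingers would reach the tray walls.

Call:
jog_arm(moves=[[0, 0, 0, 0, 0, 0], [0, 0, 0, 0, 0, 0], [0, 0, 0, 0, 0, 0], [0, 0, 0, 0, 0, 0], [0, -1, 0, 0, 0, 0], [0, -2, 0, 0, 0, 0], [0, -3, 0, 0, 0, 0], [0, -4, 0, 0, 0, 0], [0, -5, 0, 0, 0, 0], [0, -5, 0, 0, 0, 0]], jaw=0.7)

```text
time: 6.22
ee_pos: [496.1, -298.5, 224.7]
tool_rot: [-0.058, -2.203, 2.219]
wrist_force: [1.4, -0.0, 0.3]
gripper_width: 60.2
```

```bash
python3 -c "
from h import *
t=cam('top');c=cam('scene')
crop(c,70,200,320,400,3,'s3');crop(t,100,140,500,300,2,'t3')
go(440,15.5,150,-88.1)"
```

```text
t 6.32 ee [ 494.  -297.6  218.7] rv [-0.051 -2.204  2.212] q [ 0.61  0.29 -0.22  1.85  0.07  1.   -1.24] F [-1.   0.1 -0.7] w 59.5
heading z -92.1 tilt 0.61
ROW [1.65, 1.67, -7.78, -0.04, -0.66, -0.09] rows 9.0
```

View pics/s3.png

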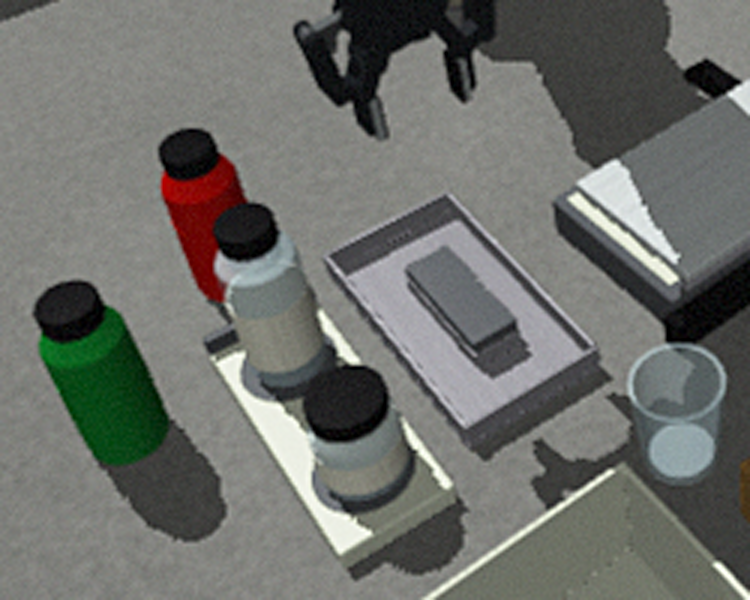

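View pics/t3.png

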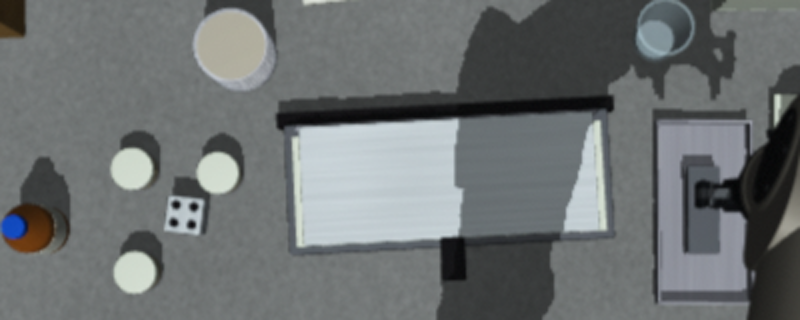

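```bash
python3 -c "
from h import *
go(434,15.2,120,-88.1)"
```

```text
t 6.32 ee [ 494.  -297.6  218.7] rv [-0.051 -2.204  2.212] q [ 0.61  0.29 -0.22  1.85  0.07  1.   -1.24] F [-1.   0.1 -0.7] w 59.5
heading z -92.1 tilt 0.61
ROW [1.81, 2.42, -7.77, -0.04, -0.66, -0.09] rows 9.0
```

Call:
jog_arm(moves=[[1.8, 2.4, -7.8, 0, -0.66, -0.1], [1.8, 2.4, -7.8, 0, -0.66, -0.1], [1.8, 2.4, -7.8, 0, -0.66, -0.1], [1.8, 2.4, -7.8, 0, -0.66, -0.1], [1.8, 2.4, -7.8, 0, -0.66, -0.1], [1.8, 2.4, -7.8, 0, -0.66, -0.1], [1.8, 2.4, -7.8, 0, -0.66, -0.1], [1.8, 2.4, -7.8, 0, -0.66, -0.1], [1.8, 2.4, -7.8, 0, -0.66, -0.1], [1.8, 2.4, -7.8, 0, -0.66, -0.1]])

```text
time: 7.15
ee_pos: [432.9, 18.4, 119.5]
tool_rot: [-0.045, 2.2, -2.208]
wrist_force: [0.6, -0.9, -0.1]
gripper_width: 59.7
```

```bash
python3 -c "
from h import *
go(434,15.2,37,-88.1)"
```

```text
t 7.15 ee [432.9  18.4 119.5] rv [-0.045  2.2   -2.208] q [ 0.19  0.23 -0.42  2.22  0.14  0.73 -1.86] F [ 0.6 -0.9 -0.1] w 59.7
heading z -87.9 tilt 0.3
ROW [-0.03, 2.06, 0.07, -0.03, 0.04, 0.04] rows 3.0
```

Call:
jog_arm(moves=[[0, 0.7, 0.07, 0, 0, 0], [0, 1.4, 0.07, 0, 0, 0], [0, 1.9, 0.07, 0, 0, 0], [0, 2.06, 0.07, 0, 0, 0], [0, 2.06, 0.07, 0, 0, 0], [0, 2.06, 0.07, 0, 0, 0]])

```text
time: 7.65
ee_pos: [432.7, 14.8, 37.3]
tool_rot: [-0.045, 2.201, -2.209]
wrist_force: [0.9, 0.4, 0.9]
gripper_width: 59.7
```

Call:
jog_arm(moves=[[0, 0, 0, 0, 0, 0], [0, 0, 0, 0, 0, 0], [0, 0, 0, 0, 0, 0], [0, 0, 0, 0, 0, 0], [0, 0, 0, 0, 0, 0], [0, 0, 0, 0, 0, 0], [0, 0, 0, 0, 0, 0]], jaw=0, newtons=50)

```text
time: 8.23
ee_pos: [433.5, 13.5, 38.6]
tool_rot: [-0.042, 2.199, -2.211]
wrist_force: [-1.3, -9.4, 15.3]
gripper_width: 29.1
```

Run:
```python
from h import *
s=st(); Rc=R.from_rotvec(s["tool_rot"]).as_matrix(); p=s["ee_pos"]
G=p+[0,0,11]; u=np.array([np.cos(np.radians(1.9)),np.sin(np.radians(1.9)),0])
H=np.array([610,20.5,41.]); a=(H-G)@u; b=G[2]-41
print("a,b",a,b)
for th in list(range(0,118,6))+[115]:
    q=np.radians(th); d=u*(a-a*np.cos(q)+b*np.sin(q)) ; d[2]=a*np.sin(q)+b*np.cos(q)-b
    print(th,np.round(Rc.T@d/40,2).tolist())
```

```text
t 8.23 ee [433.5  13.5  38.6] rv [-0.042  2.199 -2.211] q [ 0.13  0.38 -0.36  2.27  0.27  0.54 -1.97] F [-1.3 -9.4 15.3] w 29.1
a,b 176.64694074626237 8.582377893982752
0 [0.0, 0.0, 0.0]
6 [-0.05, -0.46, 0.0]
12 [-0.14, -0.91, 0.01]
18 [-0.28, -1.35, 0.01]
24 [-0.46, -1.78, 0.01]
30 [-0.69, -2.18, 0.01]
36 [-0.96, -2.56, 0.02]
42 [-1.27, -2.9, 0.02]
48 [-1.61, -3.22, 0.02]
54 [-1.98, -3.49, 0.02]
60 [-2.38, -3.72, 0.03]
66 [-2.81, -3.91, 0.03]
72 [-3.24, -4.06, 0.03]
78 [-3.7, -4.16, 0.03]
84 [-4.16, -4.21, 0.03]
90 [-4.62, -4.21, 0.03]
96 [-5.08, -4.17, 0.03]
102 [-5.53, -4.07, 0.03]
108 [-5.97, -3.93, 0.03]
114 [-6.4, -3.75, 0.03]
115 [-6.47, -3.71, 0.03]
```

Gripped (29 mm on a 30 mm tab). Now the arc.

Call:
jog_arm(moves=[[-0.02, -0.23, 0, 0, 0, 0], [-0.05, -0.46, 0, 0, 0, 0], [-0.09, -0.69, 0, 0, 0, 0], [-0.14, -0.91, 0.01, 0, 0, 0], [-0.28, -1.35, 0.01, 0, 0, 0], [-0.46, -1.78, 0.01, 0, 0, 0], [-0.69, -2.18, 0.01, 0, 0, 0], [-0.96, -2.56, 0.02, 0, 0, 0], [-1.27, -2.9, 0.02, 0, 0, 0], [-1.27, -2.9, 0.02, 0, 0, 0]])

```text
time: 9.07
ee_pos: [486.0, 15.3, 157.3]
tool_rot: [-0.04, 2.198, -2.21]
wrist_force: [-10.0, -0.5, 12.1]
gripper_width: 28.7
```

Run:
```python
from h import *
s=st(); Rc=R.from_rotvec(s["tool_rot"]).as_matrix(); p=s["ee_pos"]
c=cam("scene");crop(c,240,120,420,280,4,'s4')
G=p+[0,0,11]; u=np.array([np.cos(np.radians(1.9)),np.sin(np.radians(1.9)),0])
H=np.array([610,20.5,41.]); a,b=176.6,8.6
print("radius",np.hypot((H-G)@u,G[2]-41), "angle",np.degrees(np.arctan2(G[2]-41,(H-G)@u))-np.degrees(np.arctan2(b,a)))
O=H-u*a; O[2]=41+b-11; O=O-np.array([0,O[1],0])+np.array([0,13.7,0])
for th in list(range(48,118,6))+[115,116,117,118]:
    q=np.radians(th); d=u*(a-a*np.cos(q)+b*np.sin(q)) ; d[2]=a*np.sin(q)+b*np.cos(q)-b
    print(th,np.round(Rc.T@(O+d-p)/40,2).tolist())
```

```text
t 9.07 ee [486.   15.3 157.3] rv [-0.04   2.198 -2.21 ] q [ 0.2   0.25 -0.42  2.08  0.14  0.84 -1.83] F [-10.   -0.5  12.1] w 28.7
radius 177.79483274772107 angle 42.955186352485384
48 [-0.31, -0.24, -0.0]
54 [-0.68, -0.52, -0.0]
60 [-1.08, -0.75, 0.0]
66 [-1.5, -0.94, 0.0]
72 [-1.94, -1.08, 0.01]
78 [-2.39, -1.18, 0.01]
84 [-2.85, -1.23, 0.01]
90 [-3.31, -1.23, 0.01]
96 [-3.78, -1.19, 0.01]
102 [-4.23, -1.09, 0.01]
108 [-4.67, -0.95, 0.01]
114 [-5.09, -0.77, 0.01]
115 [-5.16, -0.73, 0.01]
116 [-5.23, -0.7, 0.01]
117 [-5.3, -0.66, 0.01]
118 [-5.36, -0.62, 0.01]
```

View pics/s4.png

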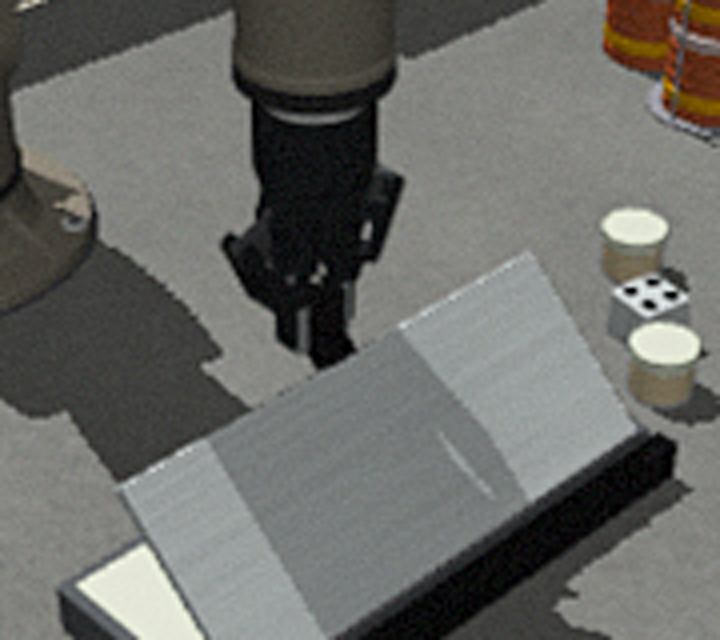

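The tab is held and the panel is at about 43°. Continuing.

Call:
jog_arm(moves=[[-0.31, -0.24, 0, 0, 0, 0], [-0.68, -0.52, 0, 0, 0, 0], [-1.08, -0.75, 0, 0, 0, 0], [-1.5, -0.94, 0, 0, 0, 0], [-1.94, -1.08, 0, 0, 0, 0], [-2.39, -1.18, 0, 0, 0, 0], [-2.85, -1.23, 0, 0, 0, 0], [-3.31, -1.23, 0, 0, 0, 0], [-3.78, -1.19, 0, 0, 0, 0], [-3.78, -1.19, 0, 0, 0, 0]])

```text
time: 9.95
ee_pos: [638.2, 20.8, 204.0]
tool_rot: [-0.039, 2.199, -2.21]
wrist_force: [1.5, -4.1, 6.3]
gripper_width: 28.7
```

Run:
```python
from h import *
s=st(); Rc=R.from_rotvec(s["tool_rot"]).as_matrix(); p=s["ee_pos"]
G=p+[0,0,11]; u=np.array([np.cos(np.radians(1.9)),np.sin(np.radians(1.9)),0])
H=np.array([610,20.5,41.]); a,b=176.6,8.6
print("radius",np.hypot((H-G)@u,G[2]-41), "angle",np.degrees(np.arctan2(G[2]-41,(H-G)@u))-np.degrees(np.arctan2(b,a)))
O=H-u*a; O[2]=41+b-11; O=O-np.array([0,O[1],0])+np.array([0,13.7,0])
for th in [99,102,105,108,110,112,114,115,116,117,118]:
    q=np.radians(th); d=u*(a-a*np.cos(q)+b*np.sin(q)) ; d[2]=a*np.sin(q)+b*np.cos(q)-b
    print(th,np.round(Rc.T@(O+d-p)/40,2).tolist())
```

```text
t 9.95 ee [638.2  20.8 204. ] rv [-0.039  2.199 -2.21 ] q [ 0.15  0.43 -0.38  1.71  0.18  1.05 -1.82] F [ 1.5 -4.1  6.3] w 28.7
radius 176.24249631794655 angle 96.42081692287034
99 [-0.2, 0.02, 0.01]
102 [-0.42, 0.08, 0.01]
105 [-0.64, 0.14, 0.01]
108 [-0.86, 0.22, 0.01]
110 [-1.01, 0.27, 0.01]
112 [-1.15, 0.34, 0.01]
114 [-1.29, 0.4, 0.01]
115 [-1.36, 0.44, 0.01]
116 [-1.42, 0.47, 0.01]
117 [-1.49, 0.51, 0.01]
118 [-1.56, 0.55, 0.01]
```

Call:
jog_arm(moves=[[-0.2, 0.02, 0, 0, 0, 0], [-0.42, 0.08, 0, 0, 0, 0], [-0.64, 0.14, 0, 0, 0, 0], [-0.86, 0.22, 0, 0, 0, 0], [-1.15, 0.34, 0, 0, 0, 0], [-1.36, 0.44, 0, 0, 0, 0], [-1.36, 0.44, 0, 0, 0, 0], [-1.36, 0.44, 0, 0, 0, 0]])

```text
time: 10.62
ee_pos: [693.1, 22.6, 187.1]
tool_rot: [-0.037, 2.198, -2.208]
wrist_force: [3.9, -0.8, 2.8]
gripper_width: 28.9
```

Call:
jog_arm(moves=[[0, 0, 0, 0, 0, 0], [0, 0, 0, 0, 0, 0], [0, 0, 0, 0, 0, 0], [0, 0, 0, 0, 0, 0], [0, 0, 0, 0, 0, 0]], jaw=0.7)

```text
time: 11.03
ee_pos: [692.9, 22.6, 187.1]
tool_rot: [-0.037, 2.198, -2.208]
wrist_force: [0.0, 0.2, -0.2]
gripper_width: 59.7
```

Call:
jog_arm(moves=[[0, -0.7, 0, 0, 0, 0], [0, -1.4, 0, 0, 0, 0], [0, -2.2, 0, 0, 0, 0], [0, -2.2, 0, 0, 0, 0]])

```text
time: 11.37
ee_pos: [694.8, 23.6, 281.8]
tool_rot: [-0.029, 2.195, -2.204]
wrist_force: [0.6, 0.7, 0.9]
gripper_width: 59.7
```

```bash
python3 -c "
from h import *
t=cam('top');c=cam('scene');st()
crop(c,240,120,440,280,4,'s5');crop(t,100,140,420,300,2.5,'t5')"
```

```text
t 11.47 ee [693.2  23.2 276.5] rv [-0.035  2.197 -2.207] q [ 0.14  0.45 -0.37  1.5   0.18  1.22 -1.8 ] F [ 1.   0.6 -0.8] w 60.1
```

View pics/s5.png

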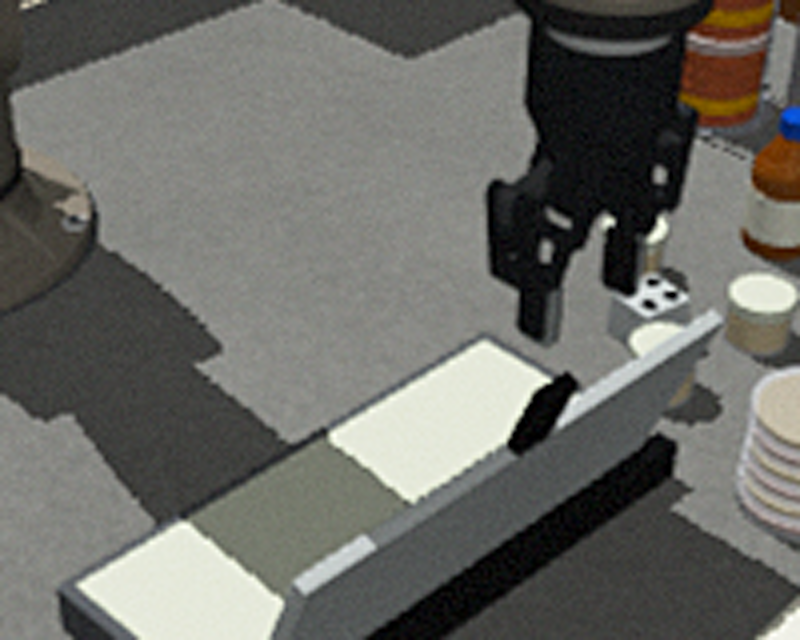

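View pics/t5.png

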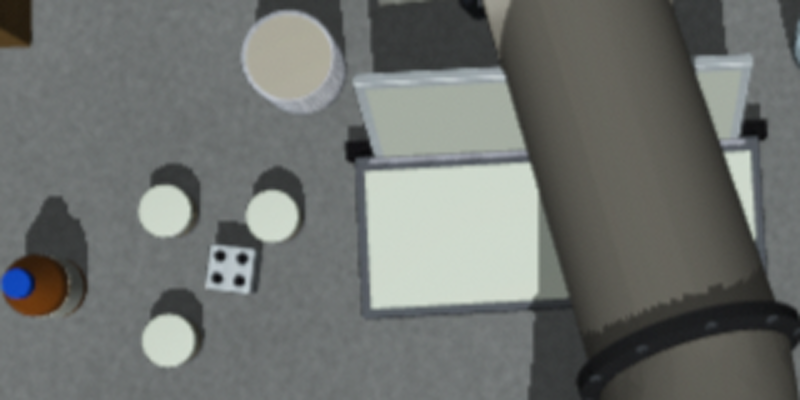

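```bash
python3 -c "
from h import *
t=cam('top');c=cam('scene')
u=np.array([np.cos(np.radians(1.9)),np.sin(np.radians(1.9)),0])
for tp in ((356,80),(357,89)):
  for sp in ((707,311),(720,320)):
    X,e=tri(t,((tp[0]+.5)/2.5-.5+100,(tp[1]+.5)/2.5-.5+140),c,((sp[0]+.5)/4-.5+240,(sp[1]+.5)/4-.5+120))
    v=(X-[610,20.5,41]); print(np.round(X,1),np.round(e,1),np.degrees(np.arctan2(v[2],-(v@u))),np.hypot(v@u,v[2]))
go(430,404,150,-20)
"
```

```text
[657.7 197.9 177.2] [1.2 1.8] 111.48096488025669 146.34479370676695
[661.1 200.8 170. ] [0. 0.] 113.84768554185675 140.99005468249786
[652.1 199.4 172.9] [0.1 0.2] 109.9862909946411 140.34696909654946
[655.4 202.2 165.7] [1.1 1.7] 112.40474491286821 134.88638619700458
t 11.57 ee [692.3  23.  274.2] rv [-0.039  2.199 -2.209] q [ 0.14  0.46 -0.37  1.5   0.18  1.22 -1.8 ] F [-0.9 -0.6 -0.5] w 59.7
heading z -88.0 tilt 0.27
ROW [6.22, 3.06, -9.76, -0.04, -11.33, 0.03] rows 13.0
```

```bash
python3 -c "
from h import *
go(550,302,250,45)
"
```

```text
t 11.57 ee [692.3  23.  274.2] rv [-0.039  2.199 -2.209] q [ 0.14  0.46 -0.37  1.5   0.18  1.22 -1.8 ] F [-0.9 -0.6 -0.5] w 59.7
heading z -88.0 tilt 0.27
ROW [3.31, 0.57, -7.1, -0.02, -22.17, 0.05] rows 9.0
```

Call:
jog_arm(moves=[[3.3, 0.5, -7.1, 0, -22.2, 0], [3.3, 0.5, -7.1, 0, -22.2, 0], [3.3, 0.5, -7.1, 0, -22.2, 0], [3.3, 0.5, -7.1, 0, -22.2, 0], [3.3, 0.5, -7.1, 0, -22.2, 0], [3.3, 0.5, -7.1, 0, -22.2, 0], [3.3, 0.5, -7.1, 0, -22.2, 0], [3.3, 0.5, -7.1, 0, -22.2, 0], [3.3, 0.5, -7.1, 0, -22.2, 0], [3.3, 0.5, -7.1, 0, -22.2, 0]], jaw=1)

```text
time: 12.4
ee_pos: [548.7, 303.8, 251.7]
tool_rot: [-1.07, 1.408, -1.413]
wrist_force: [0.9, -1.1, 0.8]
gripper_width: 85.6
```

```bash
python3 -c "
from h import *
t=cam('top');c=cam('scene')
crop(t,200,140,420,290,3.6,'t6');crop(c,240,150,430,290,4,'s6')
go(550,302,120,45)
"
```

```text
t 12.5 ee [549.9 302.  251.6] rv [-1.067  1.412 -1.417] q [-0.06  0.43 -0.72  1.67  0.3   1.17 -1.14] F [ 0.8 -0.8  0.4] w 85.4
heading z -16.2 tilt 0.29
ROW [-0.02, 3.29, 0.0, 0.03, -10.19, 0.04] rows 5.0
```

View pics/s6.png

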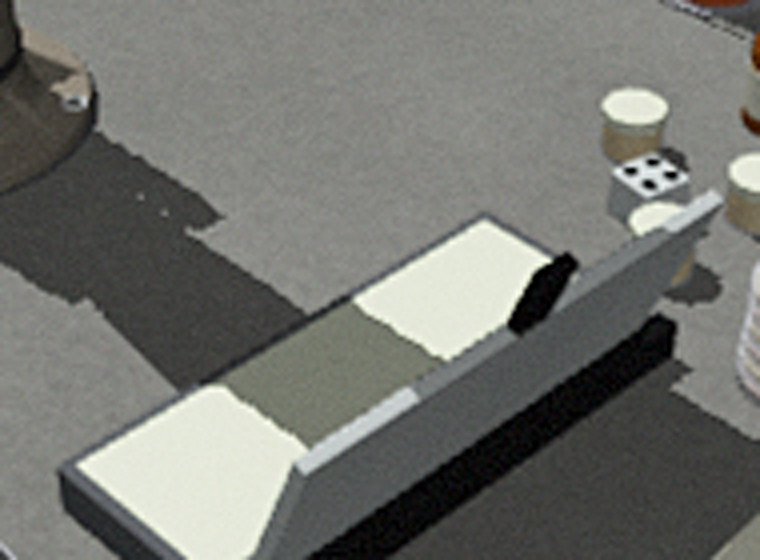

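View pics/t6.png

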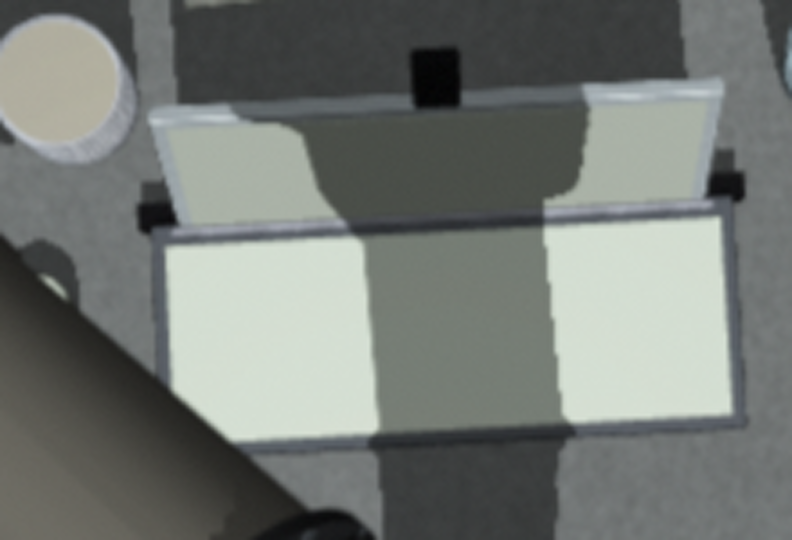

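```bash
python3 -c "
from h import *
t=cam('top');c=cam('scene')
u=np.array([np.cos(np.radians(1.9)),np.sin(np.radians(1.9)),0]);v=np.array([-u[1],u[0],0]);k=np.array([0,0,1.]);H=np.array([610,20.5,41])
print('hinge',3.6*(proj(t,H)-[200,140]))
for th in (105,110,115,120):
  q=np.radians(th); d=-np.cos(q)*u+np.sin(q)*k; n=np.sin(q)*u+np.cos(q)*k
  F=H+145*d;B=F+12*n
  f=lambda X,cc,o,s: np.round(s*(proj(cc,X)-o+.5),0).tolist()
  print(th,'top',f(F,t,[200,140],3.6),f(B,t,[200,140],3.6),'tabend',f(H+197*d+7*n,t,[200,140],3.6),'corners',f(F-180*v,t,[200,140],3.6),f(F+180*v,t,[200,140],3.6),'scene tabend',f(H+197*d+7*n,c,[240,150],4),f(F-180*v,c,[240,150],4),f(F+180*v,c,[240,150],4),f(B+180*v,c,[240,150],4))
"
```

```text
hinge [441.9161122 216.3972655]
105 top [440.0, 129.0] [439.0, 112.0] tabend [438.0, 82.0] corners [729.0, 115.0] [150.0, 144.0] scene tabend [538.0, 243.0] [277.0, 438.0] [699.0, 172.0] [713.0, 184.0]
110 top [439.0, 111.0] [438.0, 94.0] tabend [436.0, 57.0] corners [727.0, 97.0] [150.0, 126.0] scene tabend [559.0, 264.0] [292.0, 455.0] [714.0, 185.0] [727.0, 198.0]
115 top [438.0, 94.0] [437.0, 78.0] tabend [435.0, 34.0] corners [725.0, 80.0] [150.0, 108.0] scene tabend [579.0, 287.0] [307.0, 473.0] [728.0, 199.0] [741.0, 213.0]
120 top [437.0, 78.0] [436.0, 64.0] tabend [434.0, 13.0] corners [723.0, 64.0] [151.0, 92.0] scene tabend [599.0, 311.0] [322.0, 492.0] [741.0, 214.0] [753.0, 229.0]
```

Call:
jog_arm(moves=[[0, 3, 0, 0, -10.2, 0], [0, 3, 0, 0, -10.2, 0], [0, 3, 0, 0, -10.2, 0], [0, 3, 0, 0, -10.2, 0], [0, 3, 0, 0, -10.2, 0], [0, 3, 0, 0, -10.2, 0], [0, 3, 0, 0, -10.2, 0], [0, 3, 0, 0, -10.2, 0], [0, 3, 0, 0, -10.2, 0], [0, 3, 0, 0, -10.2, 0]])

```text
time: 13.43
ee_pos: [550.3, 300.2, 131.4]
tool_rot: [-1.485, 0.622, -0.622]
wrist_force: [-0.4, -0.1, -0.3]
gripper_width: 85.7
```

```bash
python3 -c "
from h import *
c=cam('scene')
crop(c,330,100,470,240,4.2,'s7')
go(550,302,16,45)
"
```

```text
t 13.48 ee [550.3 300.4 131.5] rv [-1.484  0.625 -0.625] q [ 0.04  0.62 -0.89  1.77  0.56  1.03 -0.29] F [-0.1 -0.6 -0.1] w 85.4
heading z 44.2 tilt 0.3
ROW [-0.04, 2.89, 0.04, 0.04, -0.13, 0.02] rows 4.0
```

View pics/s7.png

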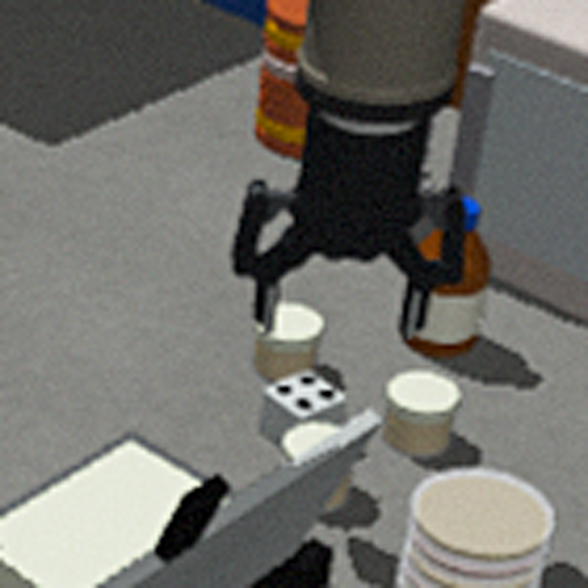

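Call:
jog_arm(moves=[[0, 0.8, 0, 0, 0, 0], [-0.04, 1.6, 0.04, 0, -0.1, 0], [-0.04, 2.3, 0.04, 0, -0.1, 0], [-0.04, 2.7, 0.04, 0, -0.1, 0], [-0.04, 2.85, 0.04, 0, -0.1, 0], [-0.04, 2.85, 0.04, 0, -0.1, 0]])

```text
time: 13.98
ee_pos: [549.7, 301.9, 16.7]
tool_rot: [-1.488, 0.619, -0.618]
wrist_force: [-0.7, 0.3, 0.2]
gripper_width: 85.4
```

Call:
jog_arm(moves=[[0, 0, 0, 0, 0, 0], [0, 0, 0, 0, 0, 0], [0, 0, 0, 0, 0, 0], [0, 0, 0, 0, 0, 0], [0, 0, 0, 0, 0, 0], [0, 0, 0, 0, 0, 0]], jaw=0.3, newtons=30)

```text
time: 14.48
ee_pos: [550.4, 302.3, 18.2]
tool_rot: [-1.486, 0.618, -0.619]
wrist_force: [-1.0, 0.1, 6.7]
gripper_width: 51.1
```

Call:
jog_arm(moves=[[0, -0.5, 0, 0, 0, 0], [0, -1.2, 0, 0, 0, 0], [0, -2, 0, 0, 0, 0], [0, -2.5, 0, 0, 0, 0], [0, -2.5, 0, 0, 0, 0]])

```text
time: 14.9
ee_pos: [552.3, 304.3, 123.6]
tool_rot: [-1.481, 0.615, -0.623]
wrist_force: [1.3, 0.4, -0.8]
gripper_width: 51.1
```

```bash
python3 -c "
from h import *
u=np.array([np.cos(np.radians(1.9)),np.sin(np.radians(1.9))]);v=np.array([-u[1],u[0]])
for y in (150,70,-10,-120): print(y,np.round(np.array([535,18])-20*u+y*v,1))
c=cam('scene')
crop(c,330,100,470,240,4.2,'s8')
go(510,165,110,0)
"
```

```text
150 [510.  167.3]
70 [512.7  87.3]
-10 [515.3   7.3]
-120 [ 519.  -102.6]
t 14.95 ee [551.8 303.4 121.3] rv [-1.482  0.616 -0.622] q [ 0.03  0.64 -0.89  1.77  0.58  1.02 -0.29] F [-0.1  0.6 -0.6] w 51.3
heading z 44.6 tilt 0.25
ROW [1.73, 0.29, -3.18, -0.02, 7.44, 0.04] rows 5.0
```

View pics/s8.png

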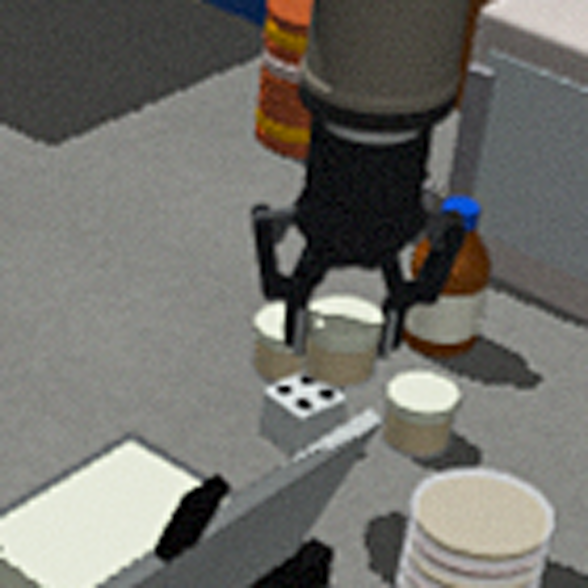

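```bash
python3 -c "
from h import *
go(516,-3,120,2)
"
```

```text
t 14.95 ee [551.8 303.4 121.3] rv [-1.482  0.616 -0.622] q [ 0.03  0.64 -0.89  1.77  0.58  1.02 -0.29] F [-0.1  0.6 -0.6] w 51.3
heading z 44.6 tilt 0.25
ROW [4.82, 0.05, -6.02, -0.01, 7.1, 0.04] rows 9.0
```

Call:
jog_arm(moves=[[4.8, 0, -6, 0, 7.1, 0], [4.8, 0, -6, 0, 7.1, 0], [4.8, 0, -6, 0, 7.1, 0], [4.8, 0, -6, 0, 7.1, 0], [4.8, 0, -6, 0, 7.1, 0], [4.8, 0, -6, 0, 7.1, 0], [4.8, 0, -6, 0, 7.1, 0], [4.8, 0, -6, 0, 7.1, 0], [4.8, 0, -6, 0, 7.1, 0], [4.8, 0, -6, 0, 7.1, 0]])

```text
time: 15.78
ee_pos: [515.5, -2.9, 121.9]
tool_rot: [-1.225, 1.182, -1.189]
wrist_force: [-0.3, 0.4, -0.8]
gripper_width: 51.4
```

```bash
python3 -c "
from h import *
go(516,-3,61,2)
"
```

```text
t 15.78 ee [515.5  -2.9 121.9] rv [-1.225  1.182 -1.189] q [ 0.51  0.41 -0.75  2.03  0.38  0.84 -0.43] F [-0.3  0.4 -0.8] w 51.4
heading z 1.9 tilt 0.25
ROW [-0.0, 1.52, 0.01, -0.02, -0.02, 0.03] rows 3.0
```

Call:
jog_arm(moves=[[0, 0.6, 0, 0, 0, 0], [0, 1.1, 0, 0, 0, 0], [0, 1.4, 0, 0, 0, 0], [0, 1.5, 0, 0, 0, 0], [0, 1.54, 0, 0, 0, 0], [0, 1.56, 0, 0, 0, 0], [0, 1.56, 0, 0, 0, 0]])

```text
time: 16.37
ee_pos: [516.2, -2.8, 60.1]
tool_rot: [-1.225, 1.181, -1.189]
wrist_force: [0.1, 0.3, -0.6]
gripper_width: 50.9
```

Call:
jog_arm(moves=[[0, 0, 0, 0, 0, 0], [0, 0, 0, 0, 0, 0], [0, 0, 0, 0, 0, 0], [0, 0, 0, 0, 0, 0], [0, -0.6, 0, 0, 0, 0], [0, -1.3, 0, 0, 0, 0], [0, -2.1, 0, 0, 0, 0], [0, -3, 0, 0, 0, 0], [0, -3, 0, 0, 0, 0]], jaw=0.9)

```text
time: 17.12
ee_pos: [518.4, -1.7, 186.0]
tool_rot: [-1.22, 1.175, -1.193]
wrist_force: [1.0, -0.4, -0.4]
gripper_width: 76.8
```

```bash
python3 -c "
from h import *
t=cam('top');c=cam('scene')
crop(c,270,120,450,280,4,'s9');crop(t,100,140,420,300,2.5,'t9')
go(557,407,140,0)
"
```

```text
t 17.22 ee [516.4  -2.6 181.6] rv [-1.223  1.178 -1.191] q [ 0.56  0.33 -0.8   1.98  0.29  0.94 -0.36] F [-0.6 -0.3  0.2] w 76.9
heading z 1.9 tilt 0.44
ROW [-10.21, 1.0, 1.34, -0.06, 0.31, 0.04] rows 11.0
```

View pics/s9.png

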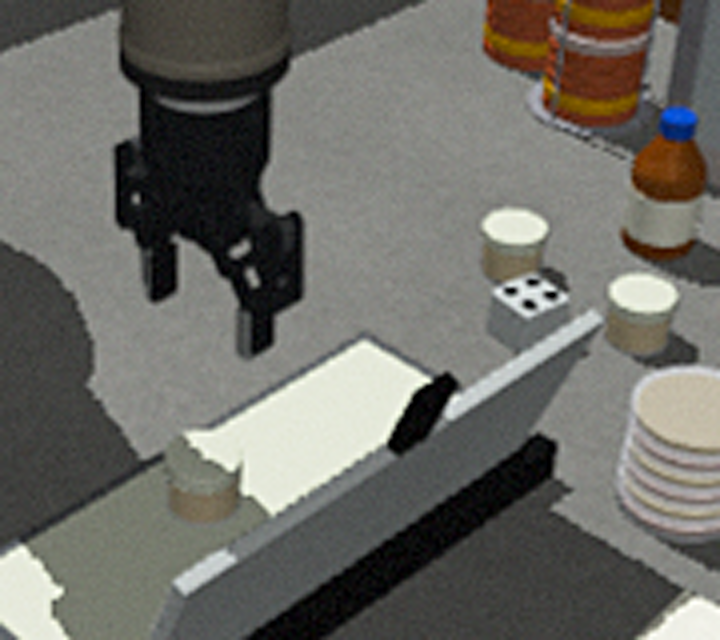

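View pics/t9.png

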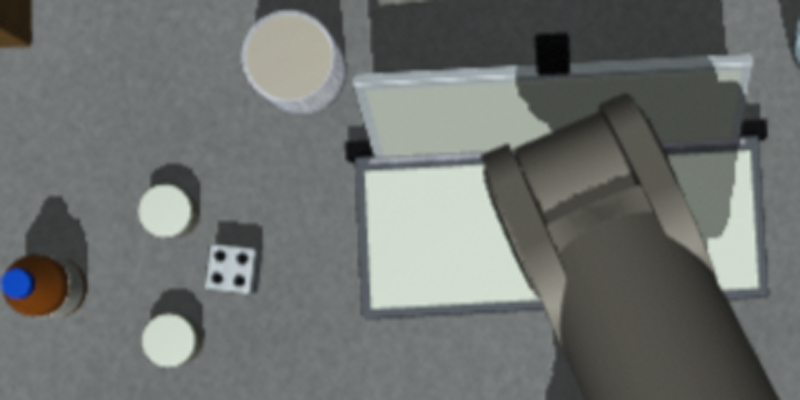

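```bash
python3 -c "
from h import *
go(557,407,140,-15)
"
```

```text
t 17.22 ee [516.4  -2.6 181.6] rv [-1.223  1.178 -1.191] q [ 0.56  0.33 -0.8   1.98  0.29  0.94 -0.36] F [-0.6 -0.3  0.2] w 76.9
heading z 1.9 tilt 0.44
ROW [-10.21, 1.0, 1.34, -0.07, 2.81, 0.03] rows 11.0
```

Call:
jog_arm(moves=[[-10.2, 0.9, 1.35, -0.1, 2.8, 0], [-10.2, 0.9, 1.35, -0.1, 2.8, 0], [-10.2, 0.9, 1.35, -0.1, 2.8, 0], [-10.2, 0.9, 1.35, -0.1, 2.8, 0], [-10.2, 0.9, 1.35, -0.1, 2.8, 0], [-10.2, 0.9, 1.35, -0.1, 2.8, 0], [-10.2, 0.9, 1.35, -0.1, 2.8, 0], [-10.2, 0.9, 1.35, -0.1, 2.8, 0], [-10.2, 0.9, 1.35, -0.1, 2.8, 0], [-10.2, 0.9, 1.35, -0.1, 2.8, 0]], jaw=1)

```text
time: 18.05
ee_pos: [555.9, 400.0, 142.9]
tool_rot: [-1.082, 1.4, -1.401]
wrist_force: [0.7, 0.1, -0.1]
gripper_width: 85.4
```

```bash
python3 -c "
from h import *
c=cam('scene')
crop(c,330,100,470,240,4.2,'s10')
go(557,407,60,-15)
"
```

```text
t 18.1 ee [553.5 408.8 142.5] rv [-1.084  1.399 -1.391] q [-0.23  0.64 -0.72  1.62  0.46  1.07 -1.33] F [-7.1  3.1 -0.3] w 85.2
heading z -14.6 tilt 0.4
ROW [0.02, 2.06, 0.11, 0.07, 0.07, 0.01] rows 3.0
```

View pics/s10.png

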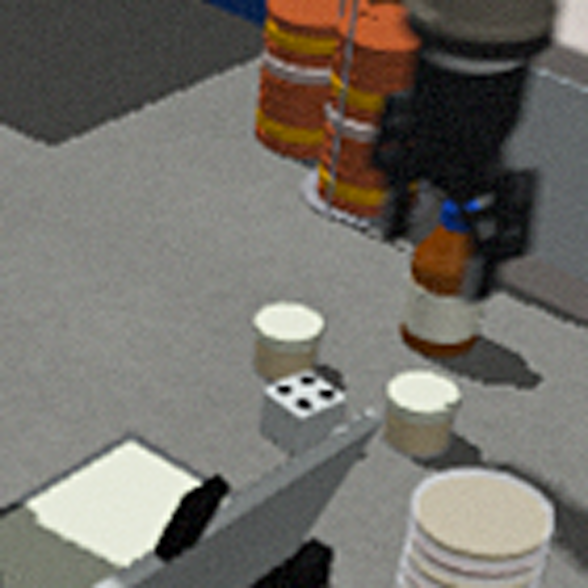

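```bash
python3 -c "
from h import *
c=cam('scene');t=cam('top')
crop(c,330,100,470,240,4.2,'s11');crop(t,100,140,420,300,2.5,'t11')
print([4.2*(proj(c,np.array(p))-[330,100]) for p in ((557,407,40.),(557,407,150.))])
go(557,407,60,-15)
"
```

```text
[array([423.41399121, 390.66603145]), array([447.5473761 , 260.11368531])]
t 18.2 ee [554.1 402.2 142.5] rv [-1.085  1.398 -1.395] q [-0.23  0.64 -0.71  1.62  0.46  1.06 -1.33] F [-0.1 -0.3  0.3] w 85.7
heading z -14.6 tilt 0.44
ROW [-0.14, 2.06, 0.05, 0.06, 0.06, 0.04] rows 3.0
```

View pics/s11.png

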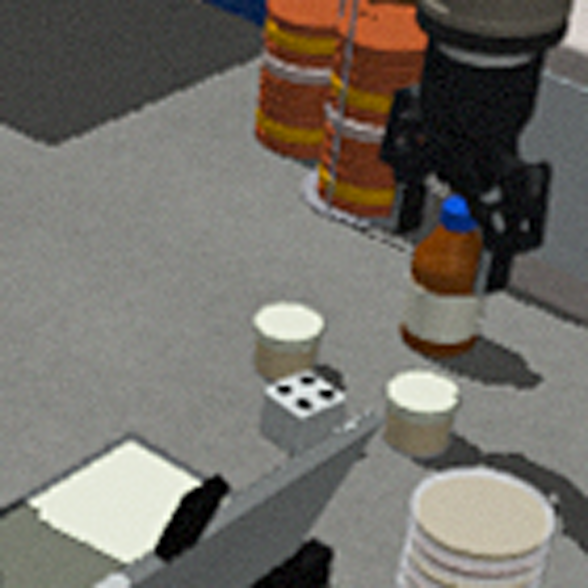

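View pics/t11.png

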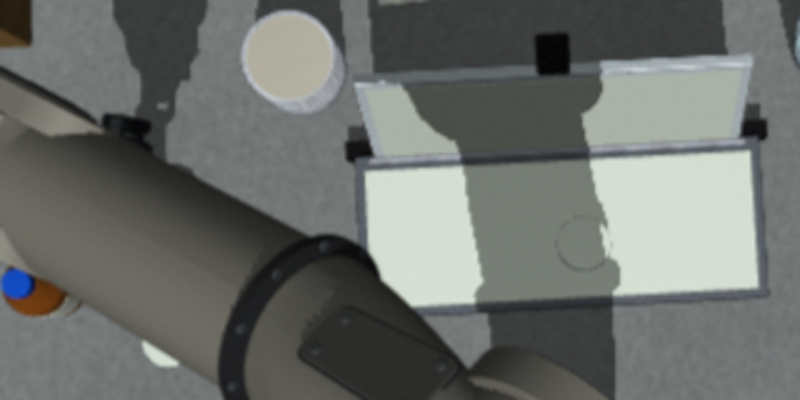

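Call:
jog_arm(moves=[[-0.12, 0.7, 0.06, 0, 0, 0], [-0.12, 1.4, 0.06, 0, 0, 0], [-0.12, 1.7, 0.06, 0, 0, 0], [-0.12, 1.7, 0.06, 0, 0, 0]])

```text
time: 18.53
ee_pos: [555.9, 403.5, 70.7]
tool_rot: [-1.091, 1.4, -1.397]
wrist_force: [-0.7, -1.0, -0.6]
gripper_width: 85.1
```

```bash
python3 -c "
from h import *
go(557,407,17,-15)
"
```

```text
t 18.53 ee [555.9 403.5  70.7] rv [-1.091  1.4   -1.397] q [-0.26  0.72 -0.67  1.65  0.52  0.97 -1.37] F [-0.7 -1.  -0.6] w 85.1
heading z -14.7 tilt 0.76
ROW [-0.1, 1.34, 0.02, 0.09, 0.05, 0.09] rows 3.0
```

Call:
jog_arm(moves=[[-0.1, 0.4, 0.02, 0, 0, 0], [-0.1, 0.9, 0.02, 0.09, 0, 0.09], [-0.1, 1.2, 0.02, 0.09, 0, 0.09], [-0.1, 1.32, 0.02, 0.09, 0, 0.09], [-0.1, 1.32, 0.02, 0.09, 0, 0.09], [-0.1, 1.32, 0.02, 0.09, 0, 0.09]])

```text
time: 19.03
ee_pos: [557.5, 407.0, 18.9]
tool_rot: [-1.076, 1.395, -1.395]
wrist_force: [0.7, -0.2, -0.8]
gripper_width: 85.3
```

Call:
jog_arm(moves=[[0, 0, 0, 0, 0, 0], [0, 0, 0, 0, 0, 0], [0, 0, 0, 0, 0, 0], [0, 0, 0, 0, 0, 0], [0, 0, 0, 0, 0, 0], [0, 0, 0, 0, 0, 0]], jaw=0.3)

```text
time: 19.53
ee_pos: [557.9, 407.3, 20.0]
tool_rot: [-1.075, 1.395, -1.395]
wrist_force: [-0.9, -0.9, 7.1]
gripper_width: 50.9
```

Call:
jog_arm(moves=[[0, -0.5, 0, 0, 0, 0], [0, -1.2, 0, 0, 0, 0], [0, -2, 0, 0, 0, 0], [0, -2.6, 0, 0, 0, 0], [0, -2.6, 0, 0, 0, 0], [0, -2.6, 0, 0, 0, 0]])

```text
time: 20.03
ee_pos: [558.5, 407.6, 125.8]
tool_rot: [-1.072, 1.394, -1.395]
wrist_force: [-0.3, -0.6, -2.3]
gripper_width: 51.1
```

```bash
python3 -c "
from h import *
u=np.array([np.cos(np.radians(1.9)),np.sin(np.radians(1.9))]);v=np.array([-u[1],u[0]])
print(np.round(np.array([535,18])-20*u+60*v,1))
c=cam('scene')
crop(c,330,100,470,240,4.2,'s12')
go(513,77.5,122,2)
"
```

```text
[513.   77.3]
t 20.08 ee [557.9 407.  124.2] rv [-1.074  1.395 -1.396] q [-0.24  0.66 -0.7   1.63  0.48  1.03 -1.35] F [-0.6  0.  -1.8] w 51.1
heading z -14.7 tilt 0.14
ROW [8.25, 0.05, 1.0, -0.02, -2.78, -0.01] rows 9.0
```

View pics/s12.png

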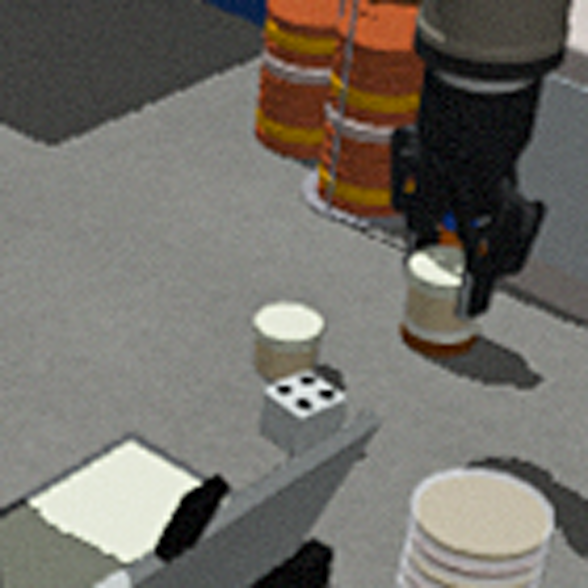

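Pot held. Over to the stage.

Call:
jog_arm(moves=[[8.25, 0, 1, 0, -2.8, 0], [8.25, 0, 1, 0, -2.8, 0], [8.25, 0, 1, 0, -2.8, 0], [8.25, 0, 1, 0, -2.8, 0], [8.25, 0, 1, 0, -2.8, 0], [8.25, 0, 1, 0, -2.8, 0], [8.25, 0, 1, 0, -2.8, 0], [8.25, 0, 1, 0, -2.8, 0], [8.25, 0, 1, 0, -2.8, 0], [8.25, 0, 1, 0, -2.8, 0]])

```text
time: 20.92
ee_pos: [512.1, 74.3, 122.8]
tool_rot: [-1.224, 1.186, -1.186]
wrist_force: [-0.5, 0.5, -1.0]
gripper_width: 50.9
```

```bash
python3 -c "
from h import *
go(513,77.5,62,2)
"
```

```text
t 20.92 ee [512.1  74.3 122.8] rv [-1.224  1.186 -1.186] q [ 0.41  0.43 -0.83  2.02  0.42  0.86 -0.62] F [-0.5  0.5 -1. ] w 50.9
heading z 1.8 tilt 0.02
ROW [-0.08, 1.52, 0.02, -0.0, -0.03, 0.0] rows 3.0
```

Call:
jog_arm(moves=[[-0.06, 0.6, 0.02, 0, 0, 0], [-0.06, 1.1, 0.02, 0, 0, 0], [-0.06, 1.4, 0.02, 0, 0, 0], [-0.06, 1.5, 0.02, 0, 0, 0], [-0.06, 1.54, 0.02, 0, 0, 0], [-0.06, 1.55, 0.02, 0, 0, 0], [-0.06, 1.55, 0.02, 0, 0, 0]])

```text
time: 21.5
ee_pos: [513.3, 77.2, 61.4]
tool_rot: [-1.223, 1.185, -1.186]
wrist_force: [-0.1, -0.4, -0.6]
gripper_width: 51.1
```

Call:
jog_arm(moves=[[0, 0, 0, 0, 0, 0], [0, 0, 0, 0, 0, 0], [0, 0, 0, 0, 0, 0], [0, 0, 0, 0, 0, 0], [0, -0.6, 0, 0, 0, 0], [0, -1.3, 0, 0, 0, 0], [0, -2.1, 0, 0, 0, 0], [0, -3, 0, 0, 0, 0], [0, -3, 0, 0, 0, 0], [0, -3, 0, 0, 0, 0]], jaw=0.9)

```text
time: 22.33
ee_pos: [514.2, 77.2, 183.4]
tool_rot: [-1.221, 1.182, -1.189]
wrist_force: [-1.8, 0.6, -0.7]
gripper_width: 76.9
```

```bash
python3 -c "
from h import *
t=cam('top');c=cam('scene')
crop(c,270,120,450,280,4,'s13');crop(t,100,140,420,300,2.5,'t13')
go(430,404,140,0)
"
```

```text
t 22.43 ee [512.9  76.8 181.1] rv [-1.224  1.185 -1.187] q [ 0.47  0.36 -0.88  1.97  0.33  0.96 -0.55] F [-0.2 -0.2  0.6] w 76.9
heading z 1.8 tilt 0.06
ROW [-8.24, 1.02, -1.81, -0.01, 0.3, 0.0] rows 10.0
```

View pics/s13.png

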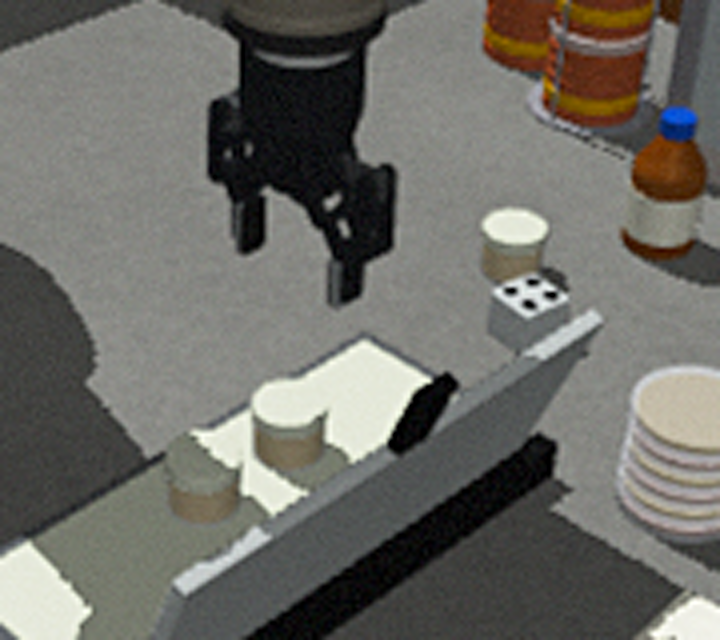

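View pics/t13.png

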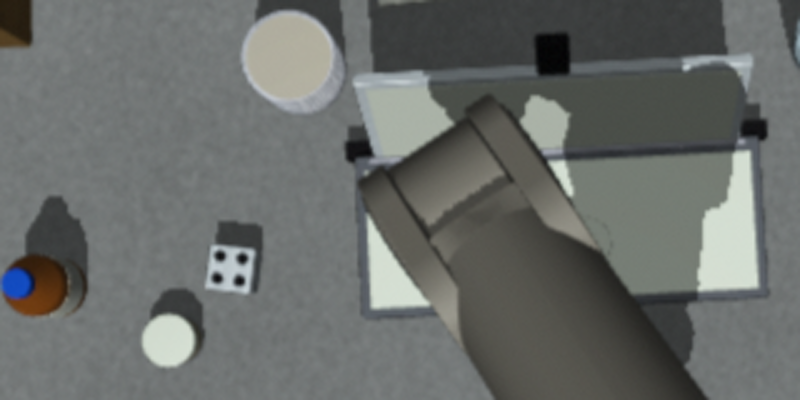

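```bash
python3 -c "
from h import *
go(430,404,120,30)
"
```

```text
t 22.43 ee [512.9  76.8 181.1] rv [-1.224  1.185 -1.187] q [ 0.47  0.36 -0.88  1.97  0.33  0.96 -0.55] F [-0.2 -0.2  0.6] w 76.9
heading z 1.8 tilt 0.06
ROW [-8.24, 1.52, -1.81, -0.01, -4.7, 0.01] rows 10.0
```

Call:
jog_arm(moves=[[-8.24, 1.5, -1.8, 0, -4.7, 0], [-8.24, 1.5, -1.8, 0, -4.7, 0], [-8.24, 1.5, -1.8, 0, -4.7, 0], [-8.24, 1.5, -1.8, 0, -4.7, 0], [-8.24, 1.5, -1.8, 0, -4.7, 0], [-8.24, 1.5, -1.8, 0, -4.7, 0], [-8.24, 1.5, -1.8, 0, -4.7, 0], [-8.24, 1.5, -1.8, 0, -4.7, 0], [-8.24, 1.5, -1.8, 0, -4.7, 0], [-8.24, 1.5, -1.8, 0, -4.7, 0]], jaw=1)

```text
time: 23.27
ee_pos: [427.2, 407.4, 119.0]
tool_rot: [-1.416, 0.813, -0.809]
wrist_force: [0.5, -0.2, -1.2]
gripper_width: 85.5
```

```bash
python3 -c "
from h import *
cam('scene');c=cam('scene')
crop(c,330,100,470,240,4.2,'s14')
go(430,404,18,30)
"
```

```text
t 23.37 ee [429.5 403.8 119.5] rv [-1.415  0.814 -0.814] q [-0.17  0.59 -0.92  1.86  0.57  0.98 -0.81] F [ 0.4  0.4 -0.8] w 85.8
heading z 30.1 tilt 0.12
ROW [-0.0, 2.54, 0.02, 0.02, 0.02, 0.01] rows 4.0
```

View pics/s14.png

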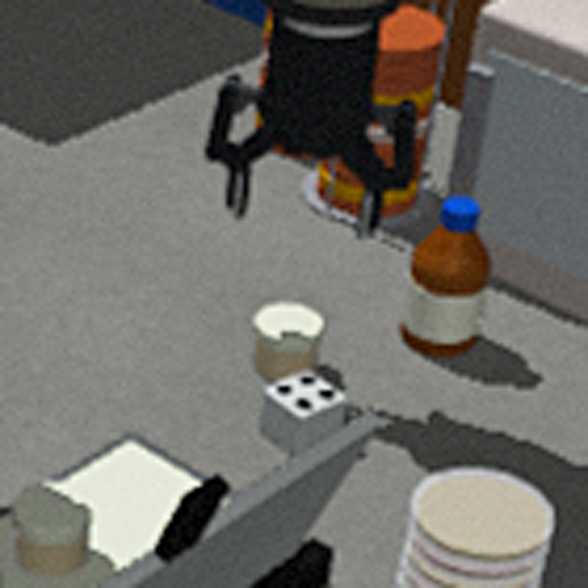

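Call:
jog_arm(moves=[[0, 0.8, 0.02, 0, 0, 0], [0, 1.5, 0.02, 0, 0, 0], [0, 2.1, 0.02, 0, 0, 0], [0, 2.4, 0.02, 0, 0, 0], [0, 2.52, 0.02, 0, 0, 0], [0, 2.52, 0.02, 0, 0, 0], [0, 2.52, 0.02, 0, 0, 0]])

```text
time: 23.95
ee_pos: [430.6, 404.1, 19.6]
tool_rot: [-1.414, 0.814, -0.815]
wrist_force: [-0.0, -0.5, 0.7]
gripper_width: 85.1
```

Call:
jog_arm(moves=[[0, 0, 0, 0, 0, 0], [0, 0, 0, 0, 0, 0], [0, 0, 0, 0, 0, 0], [0, 0, 0, 0, 0, 0], [0, 0, 0, 0, 0, 0], [0, 0, 0, 0, 0, 0]], jaw=0.3)

```text
time: 24.45
ee_pos: [431.2, 404.4, 20.7]
tool_rot: [-1.413, 0.814, -0.816]
wrist_force: [-0.3, -3.8, 11.7]
gripper_width: 51.4
```

Call:
jog_arm(moves=[[0, -0.5, 0, 0, 0, 0], [0, -1.2, 0, 0, 0, 0], [0, -2, 0, 0, 0, 0], [0, -2.6, 0, 0, 0, 0], [0, -2.6, 0, 0, 0, 0], [0, -2.6, 0, 0, 0, 0]])

```text
time: 24.95
ee_pos: [431.8, 404.9, 126.2]
tool_rot: [-1.41, 0.812, -0.817]
wrist_force: [0.7, -0.4, -1.6]
gripper_width: 50.9
```

```bash
python3 -c "
from h import *
u=np.array([np.cos(np.radians(1.9)),np.sin(np.radians(1.9))]);v=np.array([-u[1],u[0]])
print(np.round(np.array([535,18])-20*u+140*v,1))
c=cam('scene')
crop(c,330,100,470,240,4.2,'s15')
go(510.5,157.5,122,2)
"
```

```text
[510.4 157.3]
t 25.0 ee [431.3 404.3 125. ] rv [-1.412  0.813 -0.817] q [-0.17  0.59 -0.92  1.86  0.56  0.98 -0.81] F [ 0.  -0.6 -1.7] w 51.0
heading z 30.0 tilt 0.12
ROW [6.33, 0.08, -1.38, -0.02, 4.67, 0.01] rows 8.0
```

View pics/s15.png

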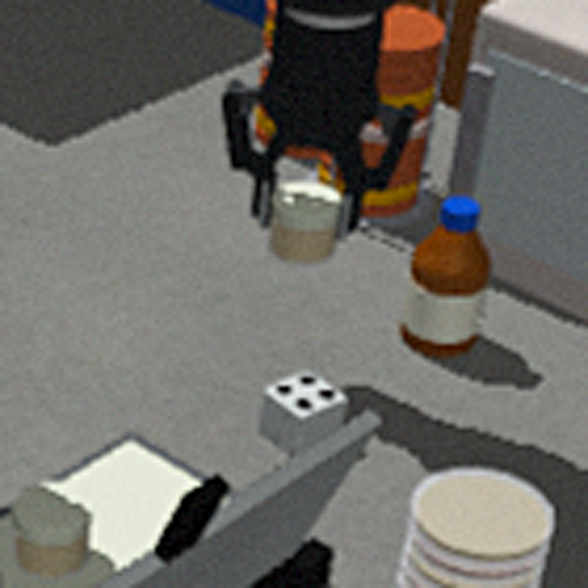

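Call:
jog_arm(moves=[[6.33, 0, -1.38, 0, 4.7, 0], [6.33, 0, -1.38, 0, 4.7, 0], [6.33, 0, -1.38, 0, 4.7, 0], [6.33, 0, -1.38, 0, 4.7, 0], [6.33, 0, -1.38, 0, 4.7, 0], [6.33, 0, -1.38, 0, 4.7, 0], [6.33, 0, -1.38, 0, 4.7, 0], [6.33, 0, -1.38, 0, 4.7, 0], [6.33, 0, -1.38, 0, 4.7, 0], [6.33, 0, -1.38, 0, 4.7, 0]])

```text
time: 25.83
ee_pos: [509.7, 158.3, 124.8]
tool_rot: [-1.224, 1.184, -1.186]
wrist_force: [0.4, 0.9, -1.3]
gripper_width: 51.1
```

```bash
python3 -c "
from h import *
go(510.5,157.5,62.5,2)
"
```

```text
t 25.83 ee [509.7 158.3 124.8] rv [-1.224  1.184 -1.186] q [ 0.25  0.45 -0.83  1.99  0.43  0.88 -0.78] F [ 0.4  0.9 -1.3] w 51.1
heading z 1.9 tilt 0.07
ROW [0.02, 1.56, 0.02, -0.01, -0.02, 0.0] rows 3.0
```

Call:
jog_arm(moves=[[0.02, 0.6, 0.02, 0, 0, 0], [0.02, 1.1, 0.02, 0, 0, 0], [0.02, 1.4, 0.02, 0, 0, 0], [0.02, 1.52, 0.02, 0, 0, 0], [0.02, 1.57, 0.02, 0, 0, 0], [0.02, 1.59, 0.02, 0, 0, 0], [0.02, 1.59, 0.02, 0, 0, 0]])

```text
time: 26.42
ee_pos: [510.9, 158.0, 61.9]
tool_rot: [-1.224, 1.183, -1.185]
wrist_force: [-0.9, 0.5, -1.4]
gripper_width: 51.3
```

Call:
jog_arm(moves=[[0, 0, 0, 0, 0, 0], [0, 0, 0, 0, 0, 0], [0, 0, 0, 0, 0, 0], [0, 0, 0, 0, 0, 0], [0, -0.6, 0, 0, 0, 0], [0, -1.3, 0, 0, 0, 0], [0, -2.1, 0, 0, 0, 0], [0, -3, 0, 0, 0, 0], [0, -4, 0, 0, 0, 0], [0, -4, 0, 0, 0, 0]], jaw=0.9)

```text
time: 27.25
ee_pos: [513.0, 159.7, 228.7]
tool_rot: [-1.217, 1.178, -1.188]
wrist_force: [0.7, -0.5, 1.4]
gripper_width: 76.9
```

```bash
python3 -c "
from h import *
t=cam('top');c=cam('scene')
crop(c,240,120,440,280,4,'s16');crop(t,100,140,420,300,2.5,'t16')
go(600,24,290,2)
"
```

```text
t 27.35 ee [511.3 158.  223.4] rv [-1.221  1.181 -1.187] q [ 0.33  0.33 -0.9   1.9   0.3   1.05 -0.66] F [ 0.7 -0.4 -0.9] w 76.9
heading z 1.9 tilt 0.29
ROW [3.42, -1.65, 2.11, -0.05, -0.02, 0.0] rows 6.0
```

View pics/s16.png

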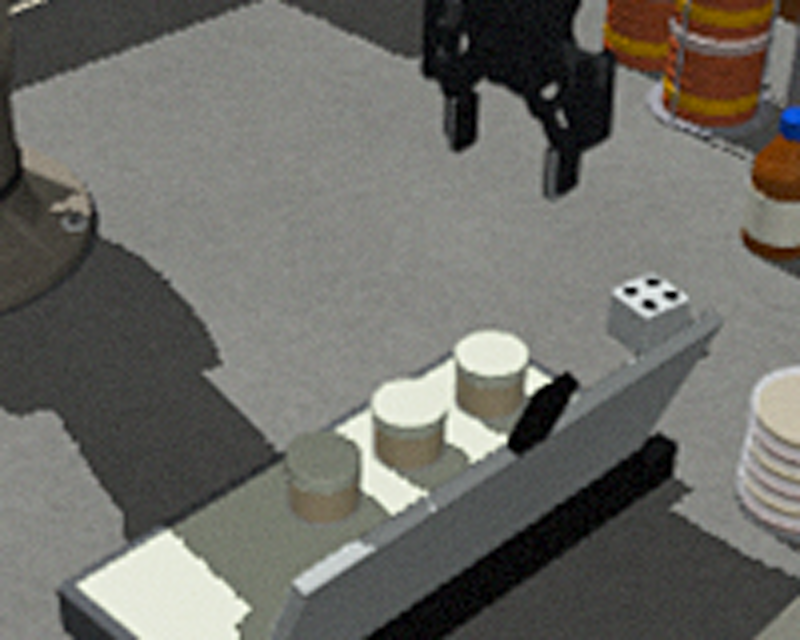

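View pics/t16.png

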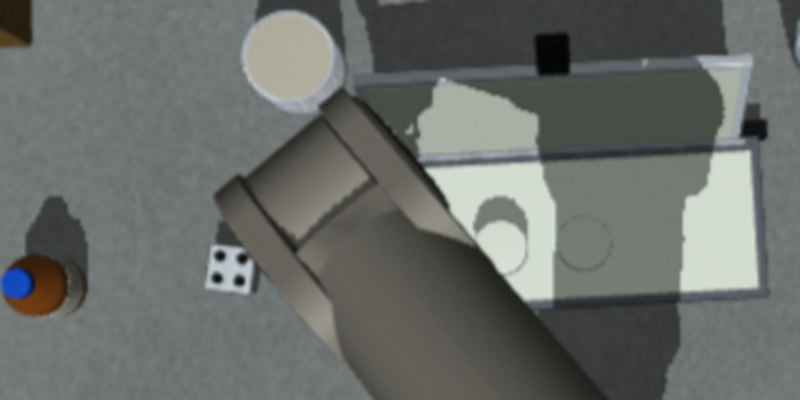

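The three pots stand on the stage. In the pictures the panel looks nearer 111° than 115°. That's allowed, but I'll nudge it back a little at the tab for margin.

```bash
python3 -c "
from h import *
go(632,24,270,2)
"
```

```text
t 27.35 ee [511.3 158.  223.4] rv [-1.221  1.181 -1.187] q [ 0.33  0.33 -0.9   1.9   0.3   1.05 -0.66] F [ 0.7 -0.4 -0.9] w 76.9
heading z 1.9 tilt 0.29
ROW [3.45, -1.15, 2.91, -0.05, -0.02, 0.0] rows 6.0
```

Call:
jog_arm(moves=[[0, -1.2, 0, 0, 0, 0], [3.45, -1.15, 2.9, -0.05, 0, 0], [3.45, -1.15, 2.9, -0.05, 0, 0], [3.45, -1.15, 2.9, -0.05, 0, 0], [3.45, -1.15, 2.9, -0.05, 0, 0], [3.45, -1.15, 2.9, -0.05, 0, 0], [3.45, -1.15, 2.9, -0.05, 0, 0], [3.45, -1.15, 2.9, -0.05, 0, 0]], jaw=0)

```text
time: 28.02
ee_pos: [631.3, 23.4, 268.2]
tool_rot: [-1.226, 1.188, -1.184]
wrist_force: [-0.6, 1.1, 0.2]
gripper_width: -0.0
```

```bash
python3 -c "
from h import *
go(632,24,203,2)
"
```

```text
t 28.02 ee [631.3  23.4 268.2] rv [-1.226  1.188 -1.184] q [ 0.47  0.45 -0.82  1.63  0.34  1.22 -0.39] F [-0.6  1.1  0.2] w -0.0
heading z 1.8 tilt 0.16
ROW [-0.01, 1.63, 0.02, 0.03, -0.03, -0.0] rows 3.0
```

Call:
jog_arm(moves=[[0, 0.8, 0, 0, 0, 0], [0, 1.4, 0, 0, 0, 0], [0, 1.63, 0, 0, 0, 0], [0, 1.63, 0, 0, 0, 0], [0, 1.63, 0, 0, 0, 0]])

```text
time: 28.43
ee_pos: [630.8, 24.4, 203.5]
tool_rot: [-1.226, 1.187, -1.183]
wrist_force: [0.2, -0.4, 0.6]
gripper_width: -0.1
```

Call:
jog_arm(moves=[[0, 0, 0.2, 0, 0, 0], [0, 0, 0.35, 0, 0, 0], [0, 0, 0.5, 0, 0, 0], [0, 0, 0.5, 0, 0, 0]])

```text
time: 28.77
ee_pos: [652.4, 25.1, 204.1]
tool_rot: [-1.225, 1.187, -1.184]
wrist_force: [0.1, -0.2, 0.4]
gripper_width: -0.3
```

```bash
python3 -c "
from h import *
st();c=cam('scene');crop(c,300,120,440,260,4.2,'s17')
"
```

```text
t 28.77 ee [652.4  25.1 204.1] rv [-1.225  1.187 -1.184] q [ 0.43  0.54 -0.79  1.65  0.41  1.13 -0.43] F [ 0.1 -0.2  0.4] w -0.3
```

View pics/s17.png

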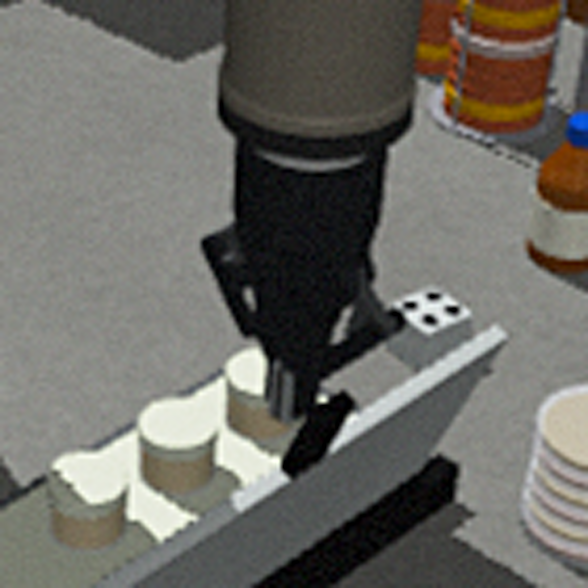

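Call:
jog_arm(moves=[[0, 0, 0.06, 0, 0, 0], [0, 0, 0.12, 0, 0, 0], [0, 0, 0.18, 0, 0, 0], [0, 0, 0.18, 0, 0, 0]])

```text
time: 29.15
ee_pos: [659.2, 25.4, 203.8]
tool_rot: [-1.225, 1.187, -1.183]
wrist_force: [-0.1, -0.6, 0.3]
gripper_width: -0.3
```

Call:
jog_arm(moves=[[0, 0, 0.06, 0, 0, 0], [0, 0, 0.12, 0, 0, 0], [0, 0, 0.12, 0, 0, 0]])

```text
time: 29.4
ee_pos: [664.0, 25.5, 203.5]
tool_rot: [-1.226, 1.188, -1.183]
wrist_force: [-1.9, -0.9, -0.7]
gripper_width: -0.3
```

Call:
jog_arm(moves=[[0, 0, 0.06, 0, 0, 0], [0, 0, 0.12, 0, 0, 0], [0, 0, 0.12, 0, 0, 0]])

```text
time: 29.65
ee_pos: [669.2, 25.6, 203.4]
tool_rot: [-1.226, 1.188, -1.183]
wrist_force: [-1.1, 0.4, -0.0]
gripper_width: 0.3
```

```bash
python3 -c "
from h import *
st();c=cam('scene');crop(c,320,140,420,240,6,'s18')
"
```

```text
t 29.65 ee [669.2  25.6 203.4] rv [-1.226  1.188 -1.183] q [ 0.41  0.56 -0.78  1.61  0.42  1.14 -0.43] F [-1.1  0.4 -0. ] w 0.3
```

View pics/s18.png

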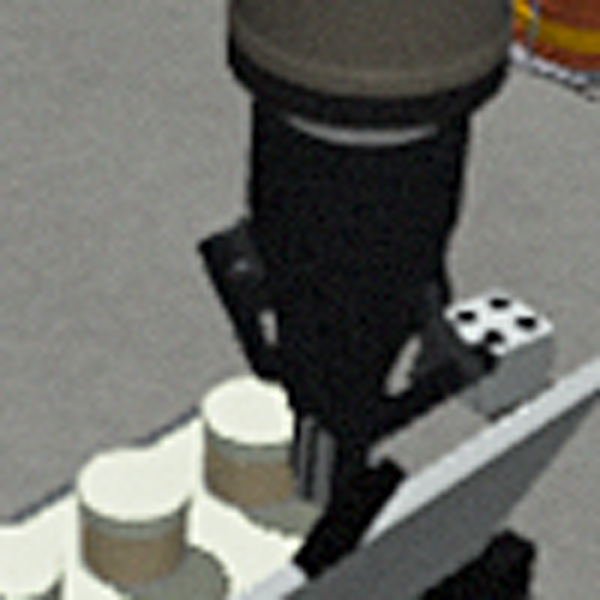

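Call:
jog_arm(moves=[[0, 0, 0.05, 0, 0, 0], [0, 0, 0.1, 0, 0, 0], [0, 0, 0.1, 0, 0, 0]])

```text
time: 29.95
ee_pos: [673.5, 25.9, 203.4]
tool_rot: [-1.225, 1.188, -1.183]
wrist_force: [-1.7, -0.8, -0.6]
gripper_width: 0.7
```

```bash
python3 -c "
from h import *
st();c=cam('scene');crop(c,320,140,420,240,6,'s19')
"
```

```text
t 29.95 ee [673.5  25.9 203.4] rv [-1.225  1.188 -1.183] q [ 0.41  0.57 -0.77  1.6   0.42  1.15 -0.43] F [-1.7 -0.8 -0.6] w 0.7
```

View pics/s19.png

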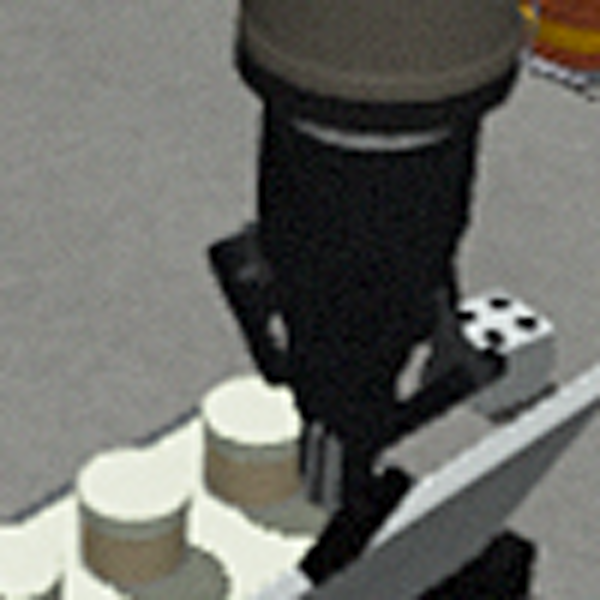

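Call:
jog_arm(moves=[[0, 0, -0.5, 0, 0, 0], [0, 0, -1, 0, 0, 0], [0, -1.5, -1.5, 0, 0, 0], [0, -2, -2.2, 0, 0, 0], [4, -2, -4, 0, 0, 0], [4, -2, -4, 0, 0, 0], [4, -2, -4, 0, 0, 0], [4, -2, -4, 0, 0, 0], [4, -2, -4, 0, 0, 0]])

```text
time: 30.75
ee_pos: [516.8, -145.6, 284.1]
tool_rot: [-1.224, 1.191, -1.19]
wrist_force: [1.0, -0.6, 0.0]
gripper_width: -0.1
```

```bash
python3 -c "
from h import *
st();c=cam('scene');t=cam('top');crop(c,240,150,430,290,4,'s20');crop(t,200,140,420,290,3.6,'t20')
"
```

```text
t 30.75 ee [ 516.8 -145.6  284.1] rv [-1.224  1.191 -1.19 ] q [ 0.86  0.25 -0.82  1.82  0.2   1.16 -0.  ] F [ 1.  -0.6  0. ] w -0.1
```

View pics/s20.png

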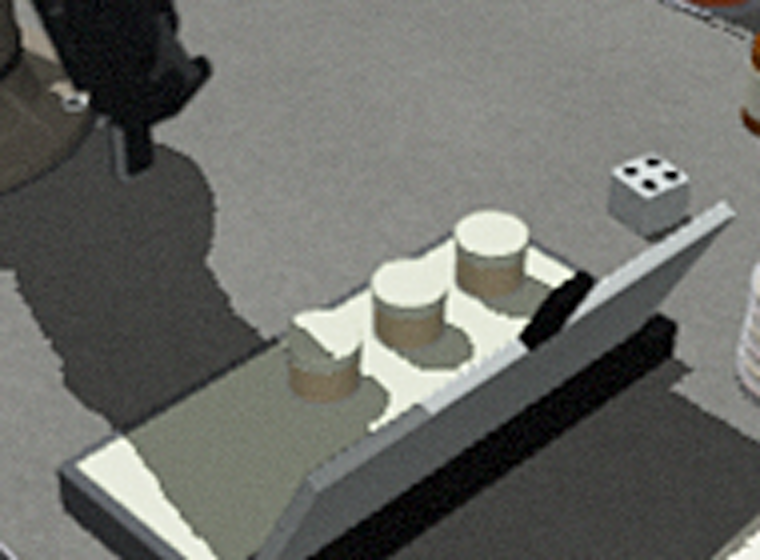

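View pics/t20.png

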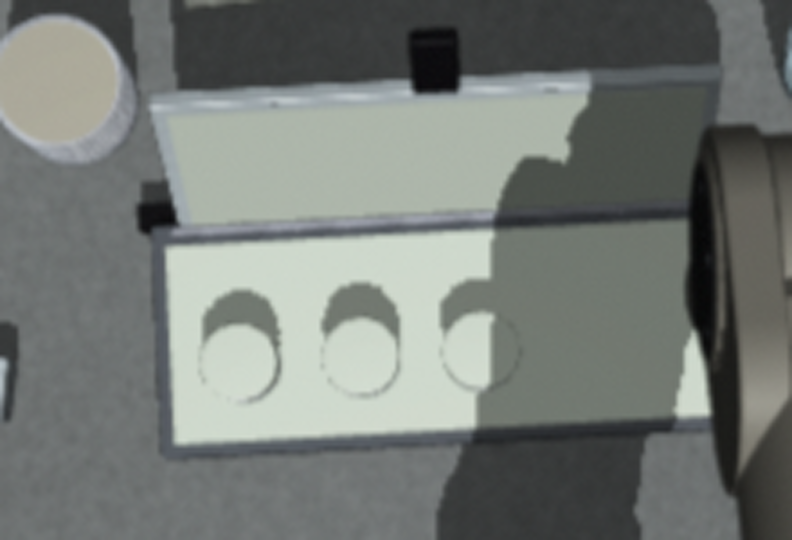

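```bash
python3 -c "
from h import *
c=cam('scene');t=cam('top');crop(t,420,170,620,330,4,'t21');crop(c,70,200,320,400,3,'s21')
print('bottle',plane(t,(522,256.5),170),'jar',plane(t,(512.5,205),100))
print('green',plane(t,(573,269),150),'red',plane(t,(515,313),150))
"
```

```text
bottle [ 458.22564967 -424.05618972  170.        ] jar [ 582.68861254 -429.14642463  100.        ]
green [ 428.2028812  -545.83172562  150.        ] red [ 331.25962315 -409.95015593  150.        ]
```

View pics/t21.png

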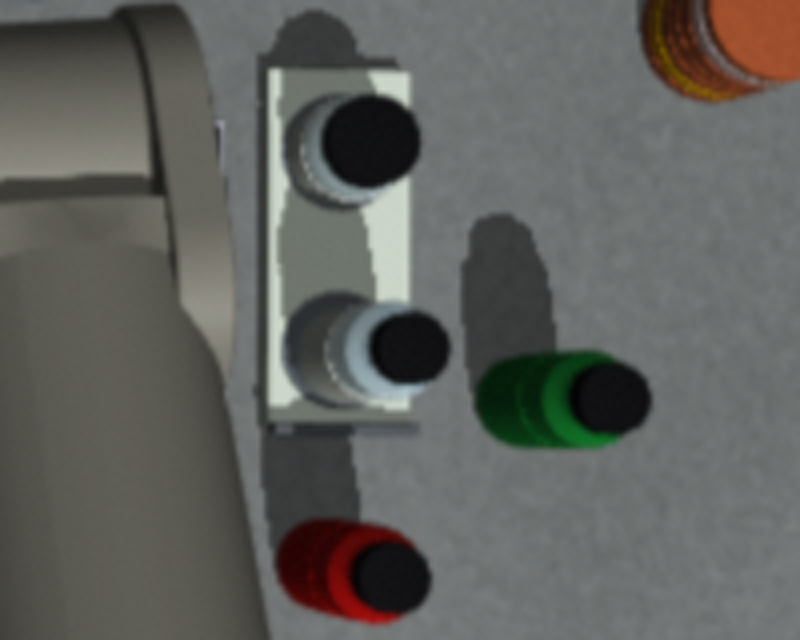

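View pics/s21.png

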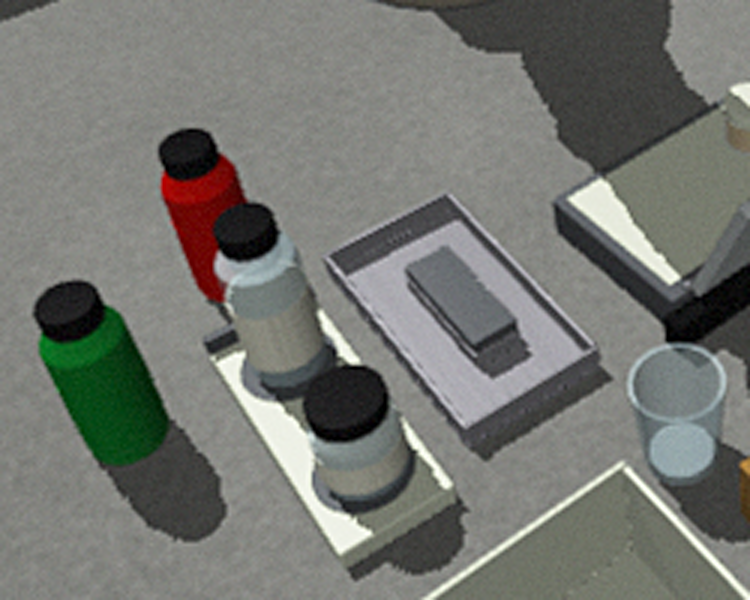

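```bash
python3 -c "
from h import *
go(458.5,-425.5,240,-45)
"
```

```text
t 30.95 ee [ 519.4 -139.3  284.1] rv [-1.224  1.187 -1.184] q [ 0.85  0.25 -0.83  1.82  0.2   1.16 -0.01] F [-0.2  0.3 -0. ] w 0.0
heading z 1.8 tilt 0.09
ROW [7.1, 1.1, -1.75, 0.01, 7.81, -0.01] rows 9.0
```

Call:
jog_arm(moves=[[7.1, 0.8, -1.75, 0, 7.8, 0], [7.1, 0.8, -1.75, 0, 7.8, 0], [7.1, 0.8, -1.75, 0, 7.8, 0], [7.1, 0.8, -1.75, 0, 7.8, 0], [7.1, 0.8, -1.75, 0, 7.8, 0], [7.1, 0.8, -1.75, 0, 7.8, 0], [7.1, 0.8, -1.75, 0, 7.8, 0], [7.1, 0.8, -1.75, 0, 7.8, 0], [7.1, 1.1, -1.75, 0, 7.8, 0], [7.1, 1.1, -1.75, 0, 7.8, 0]], jaw=1)

```text
time: 31.78
ee_pos: [459.2, -423.6, 237.4]
tool_rot: [-0.732, 1.762, -1.754]
wrist_force: [-0.3, -0.1, -0.4]
gripper_width: 85.5
```

```bash
python3 -c "
from h import *
cam('scene');c=cam('scene');crop(c,70,140,270,340,3,'s22')
go(458.5,-425.5,190,-45)
"
```

```text
t 31.88 ee [ 459.6 -423.3  239.2] rv [-0.732  1.76  -1.755] q [ 1.05  0.39 -0.53  1.69  0.22  1.12 -0.32] F [-0.1  0.6  0.2] w 85.1
heading z -44.8 tilt 0.16
ROW [0.06, 1.23, 0.02, 0.03, 0.04, -0.01] rows 3.0
```

View pics/s22.png

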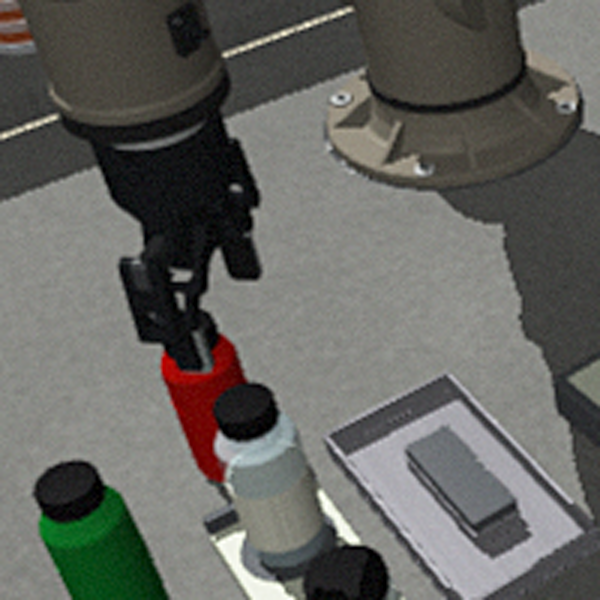

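```bash
python3 -c "
from h import *
c=cam('scene')
for z in (20,135,160,170,245): print(z,3*(proj(c,np.array([458.5,-425.5,z]))-[70,140]))
"
```

```text
20 [294.56802563 535.38669718]
135 [259.47144695 432.43586894]
160 [251.13017767 407.96794034]
170 [247.71535392 397.95103993]
245 [220.56690028 318.3149075 ]
```

Call:
jog_arm(moves=[[0.06, 0.5, 0.02, 0, 0, 0], [0.06, 1, 0.02, 0, 0, 0], [0.06, 1.3, 0.02, 0, 0, 0], [0.06, 1.3, 0.02, 0, 0, 0]])

```text
time: 32.27
ee_pos: [458.0, -424.2, 185.7]
tool_rot: [-0.735, 1.761, -1.752]
wrist_force: [-1.2, 1.6, -0.3]
gripper_width: 85.1
```

```bash
python3 -c "
from h import *
c=cam('scene');crop(c,70,140,270,340,3,'s23')
go(458.5,-425.5,113,-45)
"
```

```text
t 32.32 ee [ 458.6 -424.8  187.3] rv [-0.734  1.76  -1.754] q [ 1.04  0.44 -0.52  1.74  0.25  1.02 -0.35] F [0.6 0.1 0.3] w 85.1
heading z -44.7 tilt 0.2
ROW [0.01, 1.86, 0.02, 0.03, 0.05, -0.01] rows 3.0
```

View pics/s23.png

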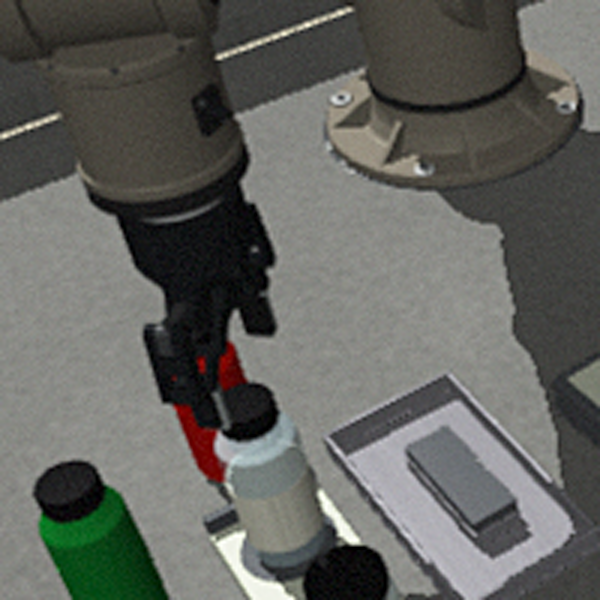

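Call:
jog_arm(moves=[[0, 0.5, 0.01, 0, 0, 0], [0, 1, 0.01, 0, 0, 0], [0, 1.4, 0.01, 0, 0, 0], [0, 1.7, 0.01, 0, 0, 0], [0, 1.86, 0.01, 0, 0, 0], [0, 1.86, 0.01, 0, 0, 0], [0, 1.86, 0.01, 0, 0, 0]])

```text
time: 32.9
ee_pos: [459.1, -425.0, 113.6]
tool_rot: [-0.733, 1.759, -1.754]
wrist_force: [0.3, 0.3, 1.0]
gripper_width: 85.7
```

Call:
jog_arm(moves=[[0, 0, 0, 0, 0, 0], [0, 0, 0, 0, 0, 0], [0, 0, 0, 0, 0, 0], [0, 0, 0, 0, 0, 0], [0, 0, 0, 0, 0, 0], [0, 0, 0, 0, 0, 0]], jaw=0.4, newtons=40)

```text
time: 33.4
ee_pos: [459.8, -425.5, 114.9]
tool_rot: [-0.732, 1.757, -1.756]
wrist_force: [1.1, -1.0, 7.3]
gripper_width: 56.8
```

```bash
python3 -c "
from h import *
c=cam('scene');crop(c,70,140,270,340,3,'s24');st()
"
```

```text
t 33.45 ee [ 459.8 -425.5  114.9] rv [-0.732  1.757 -1.756] q [ 1.02  0.53 -0.49  1.8   0.31  0.9  -0.39] F [-0.4  0.2  6.3] w 57.0
```

View pics/s24.png

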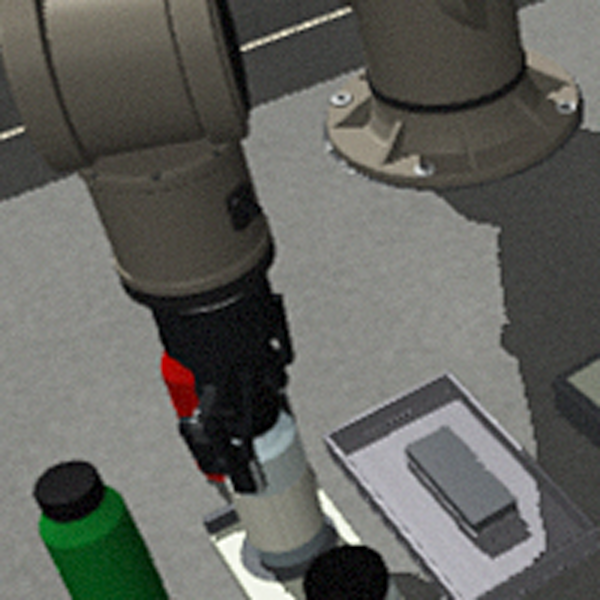

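Call:
jog_arm(moves=[[0, -0.4, 0, 0, 0, 0], [0, -1, 0, 0, 0, 0], [0, -1.8, 0, 0, 0, 0], [0, -2.4, 0, 0, 0, 0], [0, -2.6, 0, 0, 0, 0], [0, -2.6, 0, 0, 0, 0]])

```text
time: 33.95
ee_pos: [460.5, -426.2, 221.2]
tool_rot: [-0.731, 1.754, -1.759]
wrist_force: [0.4, -0.1, -3.0]
gripper_width: 56.9
```

```bash
python3 -c "
from h import *
c=cam('scene');crop(c,70,140,270,340,3,'s25')
go(518.5,-97,218,-45)
"
```

```text
t 34.0 ee [ 459.8 -425.8  219.3] rv [-0.732  1.756 -1.757] q [ 1.05  0.41 -0.53  1.71  0.23  1.08 -0.33] F [ 0.1 -0.6 -3.8] w 56.9
heading z -44.7 tilt 0.05
ROW [-6.87, 0.03, -4.74, -0.01, 0.05, -0.01] rows 10.0
```

View pics/s25.png

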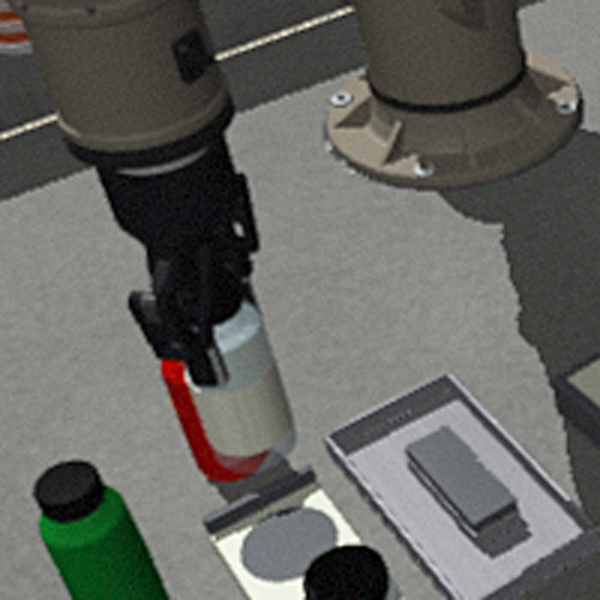

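Call:
jog_arm(moves=[[-0.4, 0, -0.3, 0, 0, 0], [-1.1, 0, -0.8, 0, 0, 0], [-2, 0, -1.4, 0, 0, 0], [-2.8, 0, -1.9, 0, 0, 0], [-3.6, 0, -2.5, 0, 0, 0], [-4.4, 0, -3, 0, 0, 0], [-5.2, 0, -3.6, 0, 0, 0], [-6, 0, -4.1, 0, 0, 0], [-6.5, 0, -4.5, 0, 0, 0], [-6.8, 0, -4.7, 0, 0, 0]])

```text
time: 34.83
ee_pos: [516.9, -96.3, 217.7]
tool_rot: [-0.736, 1.756, -1.753]
wrist_force: [-0.4, 0.1, -2.3]
gripper_width: 56.8
```

```bash
python3 -c "
from h import *
cam('scene');c=cam('scene');crop(c,180,120,380,320,3,'s26')
go(518.5,-97,139,-45)
"
```

```text
t 34.93 ee [517.2 -97.1 217.8] rv [-0.736  1.756 -1.752] q [ 0.66  0.28 -0.69  1.93  0.2   1.01 -0.9 ] F [ 0.  -0.9 -3.2] w 56.4
heading z -44.5 tilt 0.1
ROW [-0.02, 1.97, 0.02, 0.02, 0.09, -0.0] rows 3.0
```

View pics/s26.png

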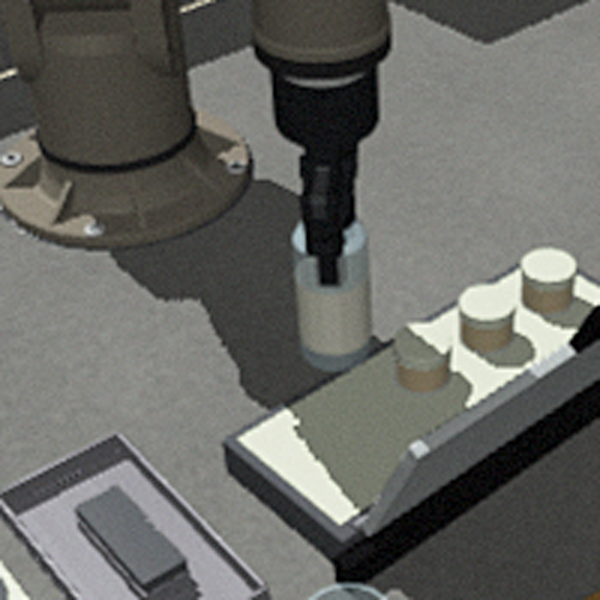

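Call:
jog_arm(moves=[[0, 0.4, 0, 0, 0, 0], [0, 0.9, 0, 0, 0, 0], [0, 1.4, 0, 0, 0, 0], [0, 1.75, 0, 0, 0, 0], [0, 1.92, 0, 0, 0, 0], [0, 1.98, 0, 0, 0, 0], [0, 2.01, 0, 0, 0, 0], [0, 2.04, 0, 0, 0, 0], [0, 2.04, 0, 0, 0, 0]])

```text
time: 35.68
ee_pos: [517.4, -97.2, 136.6]
tool_rot: [-0.736, 1.755, -1.753]
wrist_force: [0.2, 0.2, -2.3]
gripper_width: 56.9
```

```bash
python3 -c "
from h import *
c=cam('scene');crop(c,220,150,400,310,4,'s27');st()
"
```

```text
t 35.73 ee [517.4 -97.2 136.8] rv [-0.736  1.755 -1.753] q [ 0.61  0.38 -0.65  2.    0.3   0.86 -0.99] F [-1.1  0.1 -2.4] w 57.0
```

View pics/s27.png

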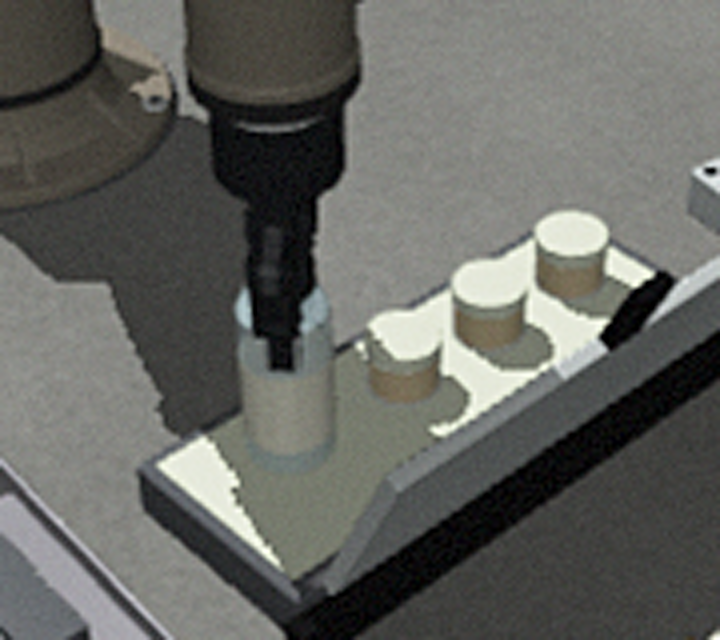

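The force still shows the bottle's weight, so I'll lower about 1 mm more and then release.

Call:
jog_arm(moves=[[0, 0.02, 0, 0, 0, 0], [0, 0.04, 0, 0, 0, 0], [0, 0.04, 0, 0, 0, 0]])

```text
time: 35.98
ee_pos: [517.5, -97.2, 135.3]
tool_rot: [-0.735, 1.755, -1.753]
wrist_force: [0.3, 0.5, -2.9]
gripper_width: 56.8
```

Call:
jog_arm(moves=[[0, 0, 0, 0, 0, 0], [0, 0, 0, 0, 0, 0], [0, 0, 0, 0, 0, 0], [0, 0, 0, 0, 0, 0], [0, 0, 0, 0, 0, 0]], jaw=1)

```text
time: 36.4
ee_pos: [517.6, -97.2, 135.4]
tool_rot: [-0.735, 1.754, -1.753]
wrist_force: [-0.6, -0.4, 0.2]
gripper_width: 85.6
```

Call:
jog_arm(moves=[[0, -0.5, 0, 0, 0, 0], [0, -1, 0, 0, 0, 0], [0, -1.6, 0, 0, 0, 0], [0, -2.4, 0, 0, 0, 0], [0, -3.2, 0, 0, 0, 0], [0, -4, 0, 0, 0, 0], [0, -4, 0, 0, 0, 0]])

```text
time: 36.98
ee_pos: [519.7, -97.1, 301.3]
tool_rot: [-0.729, 1.748, -1.756]
wrist_force: [0.3, -0.3, 0.3]
gripper_width: 85.3
```

```bash
python3 -c "
from h import *
go(330,-300,300)
"
```

```text
t 36.98 ee [519.7 -97.1 301.3] rv [-0.729  1.748 -1.756] q [ 0.69  0.19 -0.71  1.83  0.14  1.17 -0.84] F [ 0.3 -0.3  0.3] w 85.3
heading z -44.5 tilt 0.44
ROW [6.94, 0.0, 0.17, 0.0, 0.0, 0.0] rows 8.0
```

Call:
jog_arm(moves=[[6.9, 0, 0.2, 0, 0, 0], [6.9, 0, 0.2, 0, 0, 0], [6.9, 0, 0.2, 0, 0, 0], [6.9, 0, 0.2, 0, 0, 0], [6.9, 0, 0.2, 0, 0, 0], [6.9, 0, 0.2, 0, 0, 0], [6.9, 0, 0.2, 0, 0, 0], [6.9, 0, 0.2, 0, 0, 0], [6.9, 0, 0.2, 0, 0, 0]])

```text
time: 37.73
ee_pos: [331.3, -300.6, 300.2]
tool_rot: [-0.727, 1.75, -1.758]
wrist_force: [0.3, -0.2, -0.1]
gripper_width: 85.6
```

```bash
python3 -c "
from h import *
cam('scene');c=cam('scene');t=cam('top');cv2.imwrite('pics/s28.png',c[0][:,:,::-1]);cv2.imwrite('pics/t28.png',t[0][:,:,::-1]);crop(c,220,150,420,310,4,'s28z');crop(t,200,140,420,290,3.6,'t28z');st()
"
```

```text
t 37.88 ee [ 332.9 -298.9  300.1] rv [-0.73   1.747 -1.754] q [ 1.08  0.01 -0.49  1.99  0.    1.13 -0.18] F [ 0.4  0.3 -0.4] w 85.4
```

View pics/s28.png

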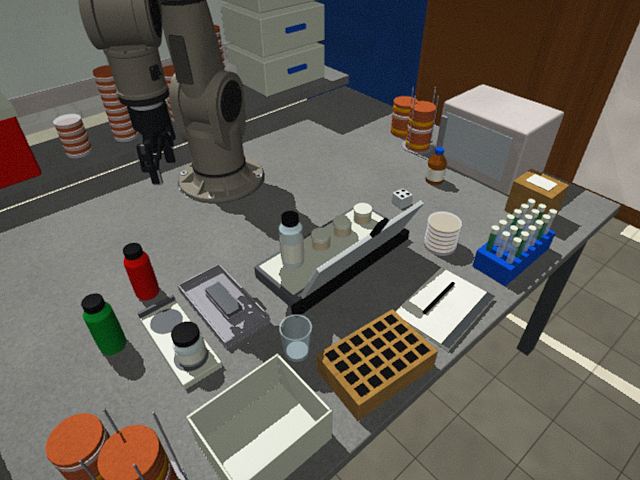

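View pics/t28z.png

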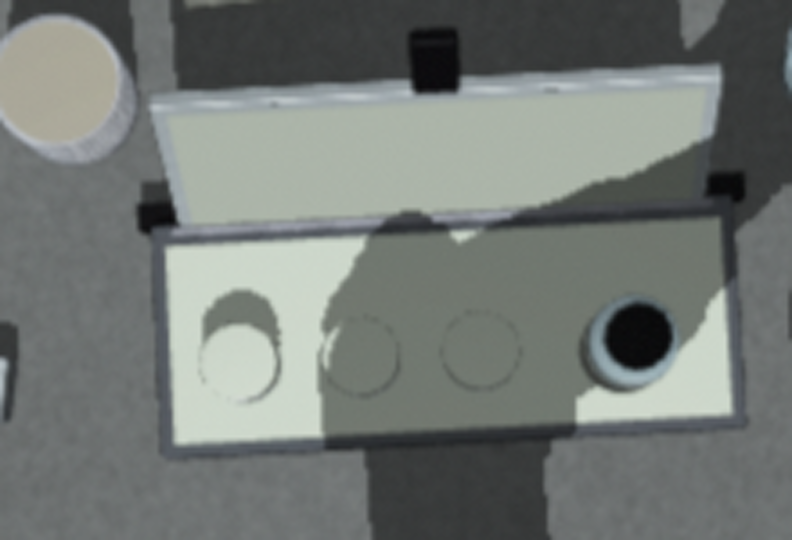

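View pics/s28z.png

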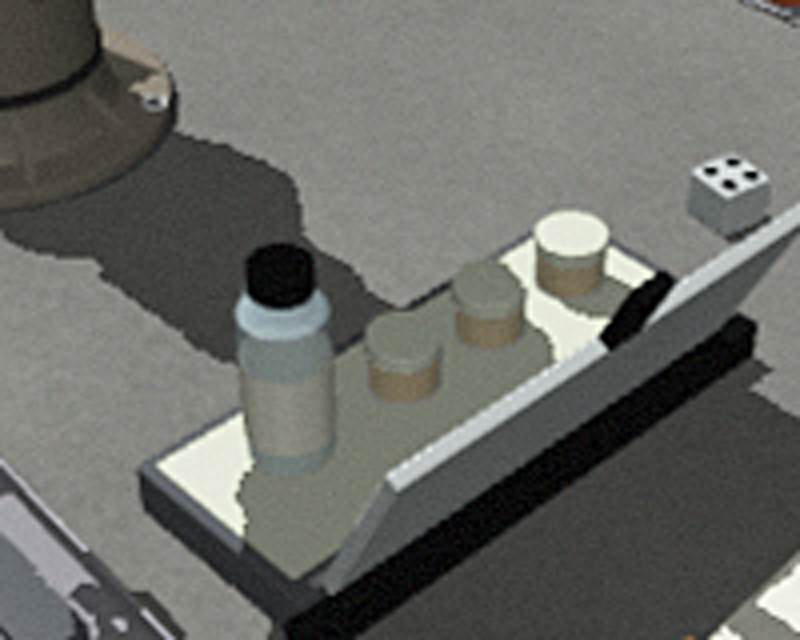

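```bash
python3 -c "
from h import *
t=cam('top')
u=np.array([np.cos(np.radians(1.9)),np.sin(np.radians(1.9))]);v=np.array([-u[1],u[0]])
for n,p,z in (('pot',(240,363),83),('pot',(360,357),83),('pot',(481,350),83),('bottle',(638,335),191)):
  X=plane(t,((p[0]+.5)/3.6-.5+200,(p[1]+.5)/3.6-.5+140),z)[:2]-[535,18]; print(n,'stage',np.round(X@u,1),np.round(X@v,1))
st();print(arm.finish_job())
"
```

```text
pot stage -20.1 139.5
pot stage -20.3 59.9
pot stage -19.7 -20.4
bottle stage -22.7 -115.2
t 37.93 ee [ 332.9 -298.9  300.1] rv [-0.73   1.747 -1.754] q [ 1.08  0.01 -0.49  1.99  0.    1.13 -0.18] F [ 0.1 -0.4 -0.2] w 85.4
the job is handed in; nothing more can be done
None
```

The viewer is set up and the job was handed in at about 38 s of the 210 s allowed; no verdict is reported. The bottle stood at the lipped near end of the stand, so it was next and the panel went to 115°.

- **Case:** it lies flat in the steel tray, moved there while the panel was still folded.
- **Panel:** after the first lift, the pictures read about 111°, while the arm's own path said 115°. I nudged it back at the tab, and both views then read about 114–115°.
- **Stage:** the bottle and all three pots I found stand upright. On the stage, the pots are at x −20 mm and y 139, 60 and −20 mm, and the bottle is at x −23, y −115 mm, all well inside the edges. These came from the top view using expected heights; I did not measure the heights again after placing.
- **Jar and the rest:** the jar is still upright at the far end of the stand. The dishes, block, beaker, reagent bottle and the green and red look-alikes appear unmoved in the last scene picture.
- **Gripper:** it ended empty and clear of everything.

Two early checks disagreed with the text. The case top measured about 75 mm instead of 82 mm, and the tray and stand corners came out about 4–16 mm low. I put this down to hand-picked corners and used the text heights there.

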